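Clamp a heat sink to a drive module with a one-hand bar clamp

TASK

Stand the loose heat sink with its flat back against the pink thermal tape on the drive module, centred and square to it. Then carry the one-hand bar clamp over by its bar, lay it flat on the bench with its open jaws either side of the two parts and let go; take it again by handle and trigger and pump the trigger until the jaws grip both parts firmly, without crushing the plastic case. Leave the clamp on and the other things where they are.

Things in the scene. Friction and masses are not known exactly. Their poses are not given: they have to be found in the camera images.
- module_center (a point): Centre of the drive module: loose light-grey plastic case 64 (x) x 52 (y) x 44 (z) mm, 0.3 to 0.6 kg, standing on the bench; green terminal strip on top at its +x end (6 mm higher). z up, x along its length. Pink thermal tape, 2 mm thick, covers its -y side.
- tape_face (a point): Centre of the outer face of the pink tape, 28 mm to the -y side of the module's centre, 22 mm above the bench; axes as the module's. The tape holds nothing by itself.
- heatsink_center (a point): Centre of the loose aluminium heat sink, 56 (x) x 27 (y) x 40 (z) mm, 0.11 kg, standing on the bench. Its flat back is its +y side; upright fins point to -y. Grip it across its two 56 mm ends. Back on the tape, its centre lies 41.5 mm to the -y side of the module's centre, and the two measure 81 mm across.
- clamp_bar_grip (a point): Balanced place to carry the clamp: on the bare bar, 50 mm ahead (+x) of the clamp's origin and 15 mm above the bench; axes as the clamp's. The bar is 18 mm wide (y) and 6 mm thick (z), free on both sides from x = 28 mm (near jaw) to the far jaw.
- clamp_squeeze (a point): Where to squeeze, from above along x: 13.7 mm behind (-x) and 55 mm to the -y side of the clamp's origin, 15 mm above the bench; axes as the clamp's. Blue handle (x -44 to -24, y -108 to -16, fixed to the housing) and orange trigger ahead of it, both 24 to 28 mm tall, measure 61 mm over their backs at rest and 42 mm with the trigger fully pulled.
- clamp_throat (a point): Middle of the face of the near jaw's rubber pad, 28 mm ahead (+x) and 62 mm to the +y side of the clamp's origin, 15 mm above the bench; axes as the clamp's. Both pads are 28 mm wide (y 48 to 76), 26 mm high, and give 1 mm per 10 N each. The far jaw's pad faces it straight ahead; the far jaw is 24 mm thick.
- clamp_jaw (a joint): How far the far jaw and its bar have been drawn in, m: the clear opening between the pads is 0.124 minus this (0.100 to 0.116 at the start). The ratchet lets it close, not open; on letting go of the trigger it may fall back 1 to 2 mm to the next tooth. The release tab is not needed.
- clamp_trigger (a joint): Orange trigger, rad: 0 out, 0.21 fully pulled; springs back by itself. A free pull takes 3 to 5 N at the squeeze point and draws the jaw in about 6 mm; each newton more gives 2.5 N between the jaws. Tight parts stop it part-way: when a squeeze of 18 to 25 N no longer pulls it fully, the grip is firm. The case would be crushed by squeezing with more than 30 N.
- pad_near (a joint): debug
- pad_far (a joint): debug
- drive0 (a joint): debug
- drive1 (a joint): debug
- drive2 (a joint): debug
- drive3 (a joint): debug
- drive4 (a joint): debug
- brake0 (a joint): debug
- brake1 (a joint): debug
- brake2 (a joint): debug
- brake3 (a joint): debug
- brake4 (a joint): debug
Not all that is in view belongs to the job. Of the things that look like the part that bears heatsink_center, the largest one is meant.

How it is judged (in metres and radians):
On the way, in this order (a step that is already met when the one before it is completed fails the run):
1. the heat sink stands with its flat back at the tape (gap under 6 mm), centred within 8 mm and square within 0.15 rad, and is let go (y of tape_face in the frame of heatsink_center between 0.008 and 0.0195 m and x of heatsink_center in the frame of module_center between -0.008 and 0.008 m and angle between the x axis of heatsink_center and the x axis of module_center, either way round below 0.15 rad and height (world z) of heatsink_center below 0.024 m and height (world z) of module_center below 0.026 m and angle between each of heatsink_center, module_center's own z axis and vertical below 0.1 rad and contact force between the fingers and heatsink below 0.1 N), for 0.2 s.
2. the clamp lies flat on the bench with both parts between its jaws, and is let go (x of module_center in the frame of clamp_throat between 0.005 and 0.115 m and y of module_center in the frame of clamp_throat between -0.04 and 0.04 m and x of heatsink_center in the frame of clamp_throat between 0.005 and 0.115 m and y of heatsink_center in the frame of clamp_throat between -0.04 and 0.04 m and height (world z) of clamp_throat below 0.022 m and angle between clamp_throat's own z axis and vertical below 0.12 rad and contact force between the fingers and clamp below 0.1 N and linear speed of clamp below 0.02 m/s), for 0.2 s.
At the end, for the whole second after the job is handed in: The clamp lies flat on the bench round both parts and presses each with more than 15 N; the heat sink's back is on the tape (within 2 mm), centred within 10 mm and square within 0.08 rad; module and heat sink stand upright on the bench; all at rest and let go (contact force between clamp and module above 15 N and contact force between clamp and heatsink above 15 N and y of tape_face in the frame of heatsink_center between 0.01 and 0.0155 m and x of heatsink_center in the frame of module_center between -0.01 and 0.01 m and angle between the x axis of heatsink_center and the x axis of module_center, either way round below 0.08 rad and height (world z) of heatsink_center below 0.024 m and height (world z) of module_center below 0.026 m and angle between each of heatsink_center, module_center's own z axis and vertical below 0.1 rad and x of module_center in the frame of clamp_throat between 0.005 and 0.115 m and y of module_center in the frame of clamp_throat between -0.04 and 0.04 m and x of heatsink_center in the frame of clamp_throat between 0.005 and 0.115 m and y of heatsink_center in the frame of clamp_throat between -0.04 and 0.04 m and height (world z) of clamp_throat below 0.022 m and angle between clamp_throat's own z axis and vertical below 0.12 rad and linear speed of each of clamp, module, heatsink below 0.02 m/s); the robot touches nothing.
It fails at once if the clamp crushes the plastic case (more than 80 N) (contact force between clamp and module above 80 N).
It also fails if it takes over 72 s, if anything falls off the work surface, if the arm or the gripper's body presses on something with over 40 N, if the wrist force passes 120 N, or if a joint passes its speed limit or range.

ROBOT

A 7-joint arm with a two-finger parallel gripper is mounted at the origin on the work surface. World frame = base frame: x ahead of the robot, y to its left, z up, the work surface at z = 0. Lengths are in m, angles in degrees, forces in N, time in s.
With the tool pointing down it reaches from about 0.425 to 0.95 m from the base axis. Payload 16.7 kg.
Tool frame: the origin (TCP) lies midway between the tips of the shut fingers; the grasp point (between the pads) lies 19 mm behind it; z points along the fingers, y is the line along which they close (so a half turn about z gives the same grasp; the last joint's range is limited). The gripper opens to 94 mm and grips with 3 to 60 N. Pads are 16 mm wide; open, the fingers measure 119 mm over their backs; the gripper's body (75 mm by 177 mm) begins 78 mm behind the grasp point.
Start: joints at [56.465, 24.414, 4.234, 92.017, -1.954, 63.644, -3.845], TCP at [0.285, -0.612, 0.205] pointing down, gripper open.
Joint ranges: [-163.25, 163.25], [-28.42, 122.38], [-70.27, 78.77], [12.13, 141.07], [-58.53, 238.53], [9.26, 117.41], [-156.51, 156.51]. Speed limits (degrees/s): [108.29, 108.29, 136.94, 136.94, 172.46, 172.46, 172.46].

INTERFACE

Orientations are given as a 3x3 rotation matrix whose columns are the frame's x, y, z axes.
In Python, from plant import sensors, viewer, order gives the robot as it stands.
- The arm moves only by the tool servo_tool, never from a script. Its argument "deltas" is a list of rows, each an object with "dp": the shift along the tool's x, y, z in cm, a list of three; "rot": the turn, a rotation vector about the tool's x, y, z in units of 8 degrees (1.0 is 8 degrees), a list of three. A call has 1 to 5 rows; each row shifts and turns the commanded pose from where the row before left it, along the tool's axes as they then stand; what a row does not reach is not made up. A row lasts 1/10 s, in which the tool goes at most 50 mm and 8.59 degrees, less where a joint would pass 70% of its speed; a pose out of reach is approached as far as the arm can. A call with a gripper value outside its range is refused whole. "claw" is the finger opening in cm, from 0 to 9.4, set as the call begins (left out, the last holds). The fingers move at their own pace and stop on an object; the grip force is fixed at half the most. Time passes only in rows, so rows that do not move let the fingers close. It gives the time, the measured TCP pose, the force, the opening and the grip force at its end, in the units of the state.
- sensors.state(): the state, without advancing time (a new reading comes with each control period).
- viewer.get_image(name): name is "scene" or "top"; returns the picture (420x560x3 uint8, red, green, blue); there is no depth.
- viewer.camera_model(name): a dict with "vfov" (degrees; the focal length in pixels is half the picture's height over the tangent of half this angle, whatever the lens; pixels are square), "cx", "cy" (the principal point, pixels), "world_to_cam" (4x4, takes a point from world to camera coordinates). Camera axes: x right, y down, z forward; pixel columns grow to the right and rows downward; lengths in m; the calibration is good to about 2 mm. A picture is of the moment at which its call begins. camera_model takes no time and is no camera call.
- order.sign_off(): hands the job in; it is judged then, once.
The state is a dict: "clock": time; "joint_pos": joint angles; "joint_velocities": joint speeds; "tau": joint torques, N m; "tcp_pos": TCP position; "orientation": TCP orientation; "contact_force": force on the tool from outside, world axes, zero at the start; "moment": the same for the moment, N m; "width": finger opening in m; "finger_force": force on a finger pad.
Only numpy, scipy, OpenCV 4.12 (cv2) and the standard library are available. Lean on these libraries where they do the work, as an engineer would, in place of code of your own. Each camera call takes 0.05 s, during which the arm holds its last target. There are 200 camera calls.

## Working session

There is one attempt and no reset: what is moved stays moved. The work goes in short steps, Python scripts to look and compute and a tool call to move; the robot and the scene stay as the last step left them, time stands still between calls to the robot, and variables do not carry over. Pictures are saved under pics/ and viewed, at most 10 in all, crops included, and the job is handed in when it is done.

Besides the shell and the picture viewer there is one more tool, called after "Call:" by a JSON object that holds its "op" and its "data". servo_tool: Moves the arm, as the interface text tells. Its arguments: {"type":"object","properties":{"deltas":{"type":"array","items":{"type":"object","properties":{"dp":{"type":"array","items":{"type":"number"}},"rot":{"type":"array","items":{"type":"number"}}}}},"claw":{"type":"number"}},"required":["deltas"]}

```bash
ls; mkdir -p pics; python3 - <<'E'
from plant import sensors, viewer
import cv2, numpy as np
s=sensors.state(); print(s['clock'],s['tcp_pos'],s['orientation'])
for n in("scene","top"):
    im=viewer.get_image(n); cv2.imwrite(f"pics/{n}0.png",im[...,::-1]); print(n,viewer.camera_model(n))
E
```

```text
pics
0.0 [ 0.28472758 -0.61151679  0.20477908] [[ 9.06547931e-01  4.22102405e-01 -6.39077897e-04]
 [ 4.22102876e-01 -9.06547239e-01  1.12534076e-03]
 [-1.04345263e-04 -1.28993195e-03 -9.99999163e-01]]
scene {'vfov': 47.17478164751853, 'cx': 277.84537131812516, 'cy': 208.83534889740622, 'world_to_cam': array([[ 0.62102851,  0.78378343, -0.00267084, -0.31595688],
       [ 0.65773888, -0.52300467, -0.54207534, -0.31437948],
       [-0.42626653,  0.33488752, -0.84032565,  1.26704884],
       [ 0.        ,  0.        ,  0.        ,  1.        ]])}
top {'vfov': 51.13379032380094, 'cx': 282.6996077615472, 'cy': 213.39610058638925, 'world_to_cam': array([[-0.01396928, -0.9997702 , -0.01626047,  0.02168384],
       [-0.9881783 ,  0.01628665, -0.15244143,  0.51930082],
       [ 0.15267123,  0.01393875, -0.98817873,  1.10030138],
       [ 0.        ,  0.        ,  0.        ,  1.        ]])}
```

View pics/scene0.png

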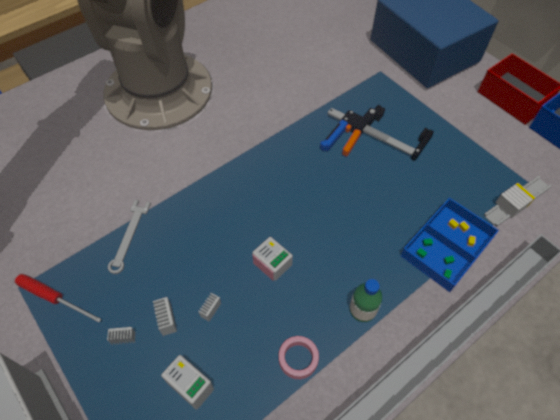

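View pics/top0.png

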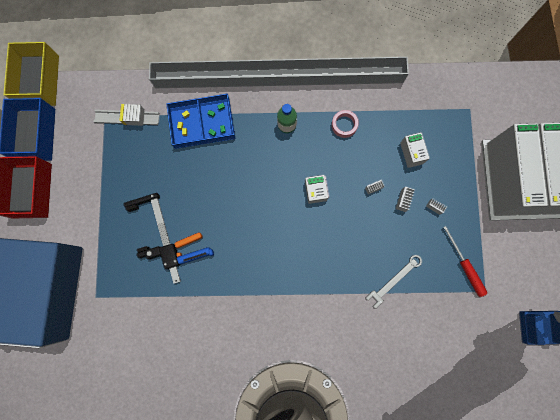

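Top view: the modules are at (316,189) and (415,149). The heat sinks are at (405,199), (374,187) and (437,206), and (405,199) looks largest. The clamp's housing is at (168,255) and its far jaw at (140,202). I'll check the choices in one close crop.

```bash
python3 - <<'E'
import cv2, numpy as np
t=cv2.imread("pics/top0.png"); s=cv2.imread("pics/scene0.png")
def c(im,x,y,w,h,W,H): return cv2.resize(im[y:y+h,x:x+w],(W,H),interpolation=cv2.INTER_CUBIC)
a=c(t,290,120,160,100,480,300); b=c(t,110,180,120,113,318,300)
d=c(s,95,225,210,190,332,300); e=c(s,310,95,135,87,466,300)
cv2.imwrite("pics/crop0.png",np.vstack([np.hstack([a,b]),np.hstack([d,e])]))
E
```

```text
(no output)
```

View pics/crop0.png

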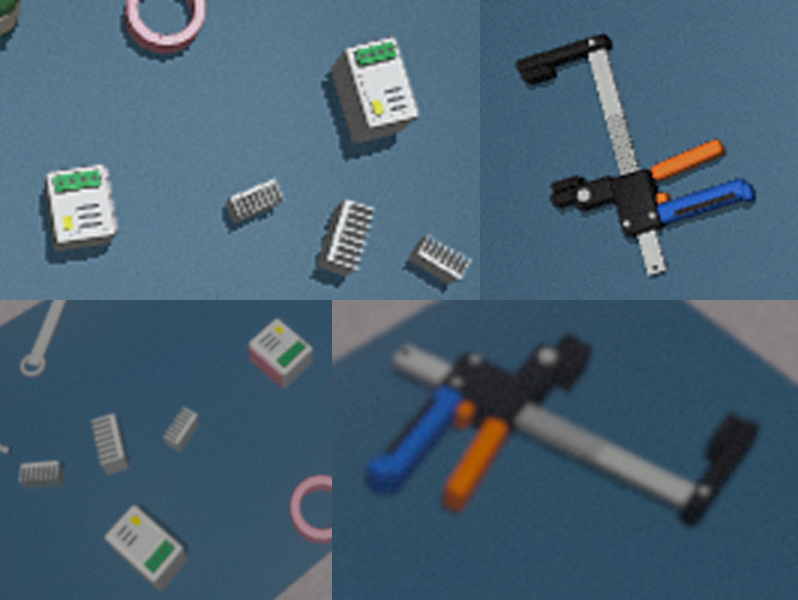

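The taped module is the one at top (316,189), because its pink edge is on the right (world -y). The largest heat sink is at (405,199), with its back to the left (+y) and its fins to the right. Now I'll measure them.

```bash
cat > h.py <<'E'
import cv2, numpy as np
from plant import sensors, viewer
def ray(n,pts,z):
    m=viewer.camera_model(n); f=210/np.tan(np.radians(m['vfov']/2)); T=m['world_to_cam']; R=T[:3,:3]; c=-R.T@T[:3,3]
    p=np.atleast_2d(pts).astype(float); d=np.c_[(p[:,0]-m['cx'])/f,(p[:,1]-m['cy'])/f,np.ones(len(p))]@R
    return c+d*((z-c[2])/d[:,2])[:,None]
def rect(n,mask,z):
    "min-area rectangle, in mm on plane z, of masked pixels: centre, sizes, angle of long side"
    v,u=np.nonzero(mask); P=(ray(n,np.c_[u,v],z)[:,:2]*1000).astype(np.float32)
    (c,s,a)=cv2.minAreaRect(P); 
    if s[0]<s[1]: s=s[::-1]; a+=90
    a=(a+90)%180-90
    return np.round(c,1),np.round(s,1),round(a,1),len(u),np.round(P.mean(0),1)
def biggest(mask):
    n,l,st,_=cv2.connectedComponentsWithStats(mask.astype(np.uint8)); k=1+np.argmax(st[1:,4]); return l==k
def win(shape,x,y,w,h):
    m=np.zeros(shape[:2],bool); m[y:y+h,x:x+w]=1; return m
E
python3 - <<'E'
from h import *
im=cv2.imread("pics/top0.png"); hsv=cv2.cvtColor(im,cv2.COLOR_BGR2HSV); H,S,V=[hsv[...,i].astype(int) for i in range(3)]
w=lambda *a: win(im.shape,*a)
sh=lambda n,r: print(n,*r)
m=biggest((V>195)&(S<60)&w(295,165,45,45)); sh("module white z44",rect("top",m,.044))
g=biggest((H>40)&(H<85)&(S>80)&w(295,165,45,45)); sh("green z50",rect("top",g,.050))
p=(((H>150)|(H<8))&(S>40)&(V>90)&w(295,165,45,45)); sh("pink z44",rect("top",p,.044))
for k,b in dict(hs=(390,180,28,38),s1=(360,172,27,24),s2=(424,192,25,26)).items():
    q=(V>150)&(S<60)&w(*b); q=biggest(cv2.morphologyEx(q.astype(np.uint8),cv2.MORPH_CLOSE,np.ones((3,3)))); sh(k,rect("top",q,.040))
W=w(110,180,120,113)
b=biggest((H>95)&(H<125)&(S>150)&(V>110)&W); sh("blue z26",rect("top",b,.026))
o=biggest((H<20)&(S>150)&(V>120)&W); sh("orange z26",rect("top",o,.026))
r=biggest((V>140)&(S<60)&W); sh("bar z18",rect("top",r,.018))
v,u=np.nonzero((V>140)&(S<60)&W); P=(ray("top",np.c_[u,v],.018)[:,:2]*1000).astype(np.float32); print(cv2.fitLine(P,cv2.DIST_HUBER,0,.01,.01).ravel())
k=(V<60)&W
sh("black far jaw z28",rect("top",biggest(k&w(115,185,48,30)),.028)); sh("near jaw+housing",rect("top",biggest(k&w(125,235,60,40)),.028))
print(im[199-6:199+8,395:420].max(2))
E
```

```text
module white z44 [586.4 -76.2] [60.8 51.1] 7.6 260 [580.6 -76.9]
green z50 [605.2 -72.6] [38.9 13.1] -81.3 69 [604.9 -72.2]
pink z44 [0. 0.] [0. 0.] 0.0 0 [nan nan]
hs [ 556.  -309.2] [56.3 27.5] -18.8 224 [ 555.7 -309. ]
s1 [ 590.  -229.5] [41.5 19.4] -67.5 66 [ 594.  -233.1]
s2 [ 533.3 -387.6] [41.6 17. ] 56.8 56 [ 532.8 -383.1]
blue z26 [416.8 245.7] [92.8 20.5] -74.9 187 [418.4 245.7]
orange z26 [456.6 263.5] [73.1 14.3] -68.0 149 [456.6 263.4]
bar z18 [506.4 341. ] [126.9  18.1] 16.8 299 [508.2 341.5]
[9.5807385e-01 2.8652126e-01 4.7457349e+02 3.3191559e+02]
black far jaw z28 [557.8 386. ] [95.7 28.5] -72.0 270 [558.2 393.8]
near jaw+housing [411.3 338.5] [110.9  64.3] -86.1 563 [419.  332.8]
[[140 142 141 146  88  69  74  65 213 229 139 175 194 137  98  94  81  73
   99 134 139 137 141 137 138]
 [140 143 145 147  93  71  68 109 218 199 102  68 102 111 181 191 129 117
  140 141 141 137 139 137 135]
 [139 141 148  87  74  75  66 182 227 197 138  98  93  81  72 105 109 182
  173 145 141 141 136 136 137]
 [139 145 146  94  73  74  67 215 230 160 180 192 197 137  94  91  83 101
  13
[... 523 characters left out ...]
138 139 141 140 139 136 139]
 [139 148  92  72  68 182 225 140  74 100 183 192 193 140 105 127 136 136
  137 139 139 135 142 138 139]
 [144 145  88  73  70 215 231 150  95  78  73  71  99 178 166 203 154 138
  139 136 135 137 137 134 137]
 [139  91  71  72 109 221 195 186 191 138 125 101  82  74  74 131 138 135
  139 140 140 140 135 135 138]
 [ 90  73  77  69 177 229 140  77  67 107 182 200 133 136 150 142 135 136
  137 139 139 140 137 137 137]
 [ 92  73  77  71 173 222 146  94  95  79  79  70 104 178 205 152 139 142
  138 140 137 138 139 139 137]]h.py:13: RuntimeWarning: Mean of empty slice.
  return np.round(c,1),np.round(s,1),round(a,1),len(u),np.round(P.mean(0),1)
  ret = um.true_divide(
```

```bash
cat >> h.py <<'E'
def plan(x,y,z,yaw,n=None):
    "per-row tool deltas taking the TCP to x,y,z (mm) with tool y axis at yaw deg (world), tool down"
    s=sensors.state(); R=s['orientation']; d=np.array([x,y,z])/1000-s['tcp_pos']
    dy=(yaw-np.degrees(np.arctan2(R[1,1],R[0,1]))+180)%360-180
    Rt=np.array([[np.sin(np.radians(yaw)),np.cos(np.radians(yaw)),0],[-np.cos(np.radians(yaw)),np.sin(np.radians(yaw)),0],[0,0,-1]])
    Rt[:,0]=np.cross(Rt[:,1],Rt[:,2])
    print("t %.1f tcp"%s['clock'],np.round(s['tcp_pos']*1000,1),"yaw",round(yaw-dy,1),"tilt deg",np.round(np.degrees([R[0,2],R[1,2]]),2),"F",np.round(s['contact_force'],1),"w",round(s['width']*1000,1),"ff",s['finger_force'],"j7",round(s['joint_pos'][6]))
    print(" shift in tool now (cm)",np.round(R.T@d*100,2)," in final tool (cm)",np.round(Rt.T@d*100,2)," turn z units",round(-dy/8,3))
E
python3 - <<'E'
from h import *
im=cv2.imread("pics/scene0.png"); hsv=cv2.cvtColor(im,cv2.COLOR_BGR2HSV); H,S,V=[hsv[...,i].astype(int) for i in range(3)]
w=lambda *a: win(im.shape,*a)
print(V[235:260:6,255:292:4])
m=biggest((V>150)&(S<50)&w(245,230,55,55)); f=cv2.morphologyEx(m.astype(np.uint8),cv2.MORPH_CLOSE,np.ones((13,13)));print("mod",*rect("scene",f,.044))
p=((H>150)|(H<10))&(S>40)&w(245,230,55,55); print("pink",*rect("scene",biggest(p),.022))
for t in(120,140):
    q=(V>t)&(S<60)&w(145,290,40,50); q=biggest(cv2.morphologyEx(q.astype(np.uint8),cv2.MORPH_CLOSE,np.ones((5,5)))); print("hs",*rect("scene",q,.040))
plan(556,-309.2,100,-18.8)
E
```

```text
[[103 102 101 100 102 100 101 101 101 101]
 [101 101 111 160 166 140 104 105 101 103]
 [104 158 134 144 156 158 160 127 103 101]
 [163 152 113 134 147 158 150 110 131 113]
 [109 150 166 158 162 118 116 122 157 100]]
mod [588.1 -78.4] [60. 50.] 7.4 650 [588.  -78.9]
pink [ 589.9 -103.5] [64.9 13.1] 7.4 172 [ 590.8 -103.3]
hs [ 556.1 -310.3] [58.  27.1] -19.5 427 [ 556.5 -310.1]
hs [ 559.4 -301.2] [54.1  5.1] -19.9 75 [ 559.  -300.9]
t 0.1 tcp [ 284.8 -611.6  204.9] yaw -65.0 tilt deg [-0.03  0.05] F [ 0.6  0.2 -0.4] w 94.2 ff 0.0 j7 -4
 shift in tool now (cm) [ 37.35 -15.95  10.5 ]  in final tool (cm) [37.37 15.93 10.49]  turn z units -5.779
```

Call:
{"op": "servo_tool", "data": {"deltas": [{"dp": [3.735, -1.595, 0.7], "rot": [0, 0, 0]}, {"dp": [3.735, -1.595, 0.7], "rot": [0, 0, 0]}, {"dp": [3.735, -1.595, 0.7], "rot": [0, 0, 0]}, {"dp": [3.735, -1.595, 0.7], "rot": [0, 0, 0]}, {"dp": [3.735, -1.595, 0.7], "rot": [0, 0, 0]}], "claw": 8}}

```text
clock: 0.6
tcp_pos: [0.4213, -0.4593, 0.17]
orientation: [[0.907, 0.422, -0.0], [0.422, -0.907, 0.0], [-0.0, -0.0, -1.0]]
contact_force: [0.5, 0.4, -0.5]
width: 0.0802
finger_force: 0.0
```

Call:
{"op": "servo_tool", "data": {"deltas": [{"dp": [3.735, -1.595, 0.7], "rot": [0, 0, 0]}, {"dp": [3.735, -1.595, 0.7], "rot": [0, 0, 0]}, {"dp": [3.735, -1.595, 0.7], "rot": [0, 0, 0]}, {"dp": [3.735, -1.595, 0.7], "rot": [0, 0, 0]}, {"dp": [3.735, -1.595, 0.7], "rot": [0, 0, 0]}]}}

```text
clock: 1.1
tcp_pos: [0.5569, -0.3083, 0.135]
orientation: [[0.907, 0.422, -0.0], [0.422, -0.907, 0.0], [-0.0, -0.0, -1.0]]
contact_force: [-0.0, -0.0, 0.5]
width: 0.0801
finger_force: 0.0
```

Call:
{"op": "servo_tool", "data": {"deltas": [{"dp": [0, 0, 0], "rot": [0, 0, -0.96]}, {"dp": [0, 0, 0], "rot": [0, 0, -0.96]}, {"dp": [0, 0, 0], "rot": [0, 0, -0.96]}, {"dp": [0, 0, 0], "rot": [0, 0, -0.96]}, {"dp": [0, 0, 0], "rot": [0, 0, -0.96]}]}}

```text
clock: 1.6
tcp_pos: [0.556, -0.3095, 0.1351]
orientation: [[0.443, 0.896, -0.001], [0.896, -0.443, 0.0], [-0.0, -0.001, -1.0]]
contact_force: [-0.1, 0.1, 0.3]
width: 0.0802
finger_force: 0.0
```

Call:
{"op": "servo_tool", "data": {"deltas": [{"dp": [0, 0, 0], "rot": [0, 0, -0.96]}, {"dp": [0, 0, 0], "rot": [0, 0, 0]}]}}

```text
clock: 1.8
tcp_pos: [0.5559, -0.3097, 0.1351]
orientation: [[0.323, 0.947, -0.0], [0.947, -0.323, 0.001], [0.0, -0.001, -1.0]]
contact_force: [0.1, 0.5, 0.1]
width: 0.08
finger_force: 0.0
```

```bash
python3 -c "
from h import *
plan(556,-309.7,4,-19)"
```

```text
t 1.8 tcp [ 555.9 -309.7  135.1] yaw -18.8 tilt deg [-0.02  0.03] F [0.1 0.5 0.1] w 80.0 ff 0.0 j7 -1
 shift in tool now (cm) [-1.000e-02  2.000e-02  1.311e+01]  in final tool (cm) [-0.000e+00  1.000e-02  1.311e+01]  turn z units 0.023
```

Call:
{"op": "servo_tool", "data": {"deltas": [{"dp": [0, 0, 3], "rot": [0, 0, 0]}, {"dp": [0, 0, 3], "rot": [0, 0, 0]}, {"dp": [0, 0, 3], "rot": [0, 0, 0]}, {"dp": [0, 0, 2], "rot": [0, 0, 0]}, {"dp": [0, 0, 1], "rot": [0, 0, 0]}]}}

```text
clock: 2.3
tcp_pos: [0.5551, -0.3092, 0.0134]
orientation: [[0.328, 0.945, -0.003], [0.945, -0.328, 0.001], [0.0, -0.003, -1.0]]
contact_force: [-0.6, -0.3, -0.3]
width: 0.0799
finger_force: 0.0
```

Call:
{"op": "servo_tool", "data": {"deltas": [{"dp": [0, 0, 1], "rot": [0, 0, 0]}, {"dp": [0, 0, 0], "rot": [0, 0, 0]}]}}

```text
clock: 2.5
tcp_pos: [0.5559, -0.3095, 0.0048]
orientation: [[0.326, 0.945, -0.001], [0.945, -0.326, 0.0], [0.0, -0.001, -1.0]]
contact_force: [-0.2, 0.9, -0.4]
width: 0.08
finger_force: 0.0
```

Call:
{"op": "servo_tool", "data": {"deltas": [{"dp": [0, 0, 0], "rot": [0, 0, 0]}, {"dp": [0, 0, 0], "rot": [0, 0, 0]}, {"dp": [0, 0, 0], "rot": [0, 0, 0]}, {"dp": [0, 0, 0], "rot": [0, 0, 0]}, {"dp": [0, 0, 0], "rot": [0, 0, 0]}], "claw": 5}}

```text
clock: 3.0
tcp_pos: [0.5565, -0.3099, 0.0062]
orientation: [[0.325, 0.946, 0.001], [0.946, -0.325, -0.0], [-0.0, 0.001, -1.0]]
contact_force: [-1.0, 0.5, 6.8]
width: 0.0563
finger_force: 30.0
```

Call:
{"op": "servo_tool", "data": {"deltas": [{"dp": [0, 0, 0], "rot": [0, 0, 0]}, {"dp": [0, 0, -2], "rot": [0, 0, 0]}, {"dp": [0, 0, -3], "rot": [0, 0, 0]}, {"dp": [0, 0, -3], "rot": [0, 0, 0]}, {"dp": [0, 0, 0], "rot": [0, 0, 0]}]}}

```text
clock: 3.5
tcp_pos: [0.5582, -0.3106, 0.0896]
orientation: [[0.325, 0.946, 0.005], [0.946, -0.325, -0.003], [-0.001, 0.006, -1.0]]
contact_force: [1.2, 0.4, -0.9]
width: 0.056
finger_force: 30.0
```

```bash
python3 -c "
from h import *
plan(594,-127.3,84,7.6)"
```

```text
t 3.5 tcp [ 558.2 -310.6   89.6] yaw -19.0 tilt deg [ 0.3  -0.14] F [ 1.2  0.4 -0.9] w 56.0 ff 29.99927133321762 j7 -2
 shift in tool now (cm) [18.5  -2.58  0.53]  in final tool (cm) [17.7   5.97  0.56]  turn z units -3.321
```

Call:
{"op": "servo_tool", "data": {"deltas": [{"dp": [3, -0.42, 0], "rot": [0, 0, 0]}, {"dp": [4, -0.56, 0], "rot": [0, 0, 0]}, {"dp": [4, -0.56, 0], "rot": [0, 0, 0]}, {"dp": [4, -0.56, 0], "rot": [0, 0, 0]}, {"dp": [3.5, -0.48, 0], "rot": [0, 0, 0]}]}}

```text
clock: 4.0
tcp_pos: [0.5918, -0.1241, 0.0852]
orientation: [[0.324, 0.946, -0.0], [0.946, -0.324, 0.0], [0.0, -0.0, -1.0]]
contact_force: [0.5, -0.9, -0.6]
width: 0.0559
finger_force: 30.0
```

Call:
{"op": "servo_tool", "data": {"deltas": [{"dp": [0, 0, 0], "rot": [0, 0, -0.83]}, {"dp": [0, 0, 0], "rot": [0, 0, -0.83]}, {"dp": [0, 0, 0], "rot": [0, 0, -0.83]}, {"dp": [0, 0, 0], "rot": [0, 0, -0.83]}, {"dp": [0, 0, 0], "rot": [0, 0, 0]}]}}

```text
clock: 4.5
tcp_pos: [0.5916, -0.1263, 0.085]
orientation: [[-0.134, 0.991, -0.001], [0.991, 0.134, 0.0], [0.0, -0.0, -1.0]]
contact_force: [-0.3, -0.0, -1.4]
width: 0.0561
finger_force: 30.0
```

```bash
python3 - <<'E'
from h import *
im=viewer.get_image("scene")[...,::-1].copy(); cv2.imwrite("pics/s1.png",im)
a=cv2.resize(im[205:315,200:330],(780,590)[0:2],interpolation=cv2.INTER_CUBIC); cv2.imwrite("pics/s1c.png",a)
plan(594.2,-127.3,7,7.6)
E
```

```text
t 4.5 tcp [ 591.6 -126.4   85.1] yaw 7.5 tilt deg [-0.02  0.03] F [-0.3  0.5 -1.2] w 56.2 ff 29.99871790409088 j7 3
 shift in tool now (cm) [-0.13  0.25  7.81]  in final tool (cm) [-0.13  0.24  7.81]  turn z units -0.019
```

View pics/s1c.png

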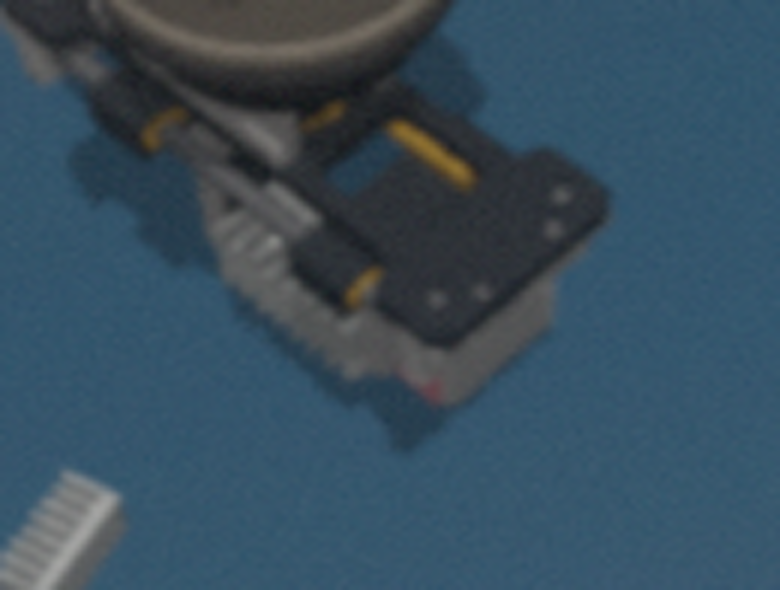

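The view shows the heat sink held upright at about (290,290), fins towards -y, beside the module with a gap. Next I'll lower it.

Call:
{"op": "servo_tool", "data": {"deltas": [{"dp": [-0.13, 0.24, 2], "rot": [0, 0, 0]}, {"dp": [0, 0, 2.5], "rot": [0, 0, 0]}, {"dp": [0, 0, 2], "rot": [0, 0, 0]}, {"dp": [0, 0, 1.3], "rot": [0, 0, 0]}, {"dp": [0, 0, 0], "rot": [0, 0, 0]}]}}

```text
clock: 5.05
tcp_pos: [0.5939, -0.1271, 0.0062]
orientation: [[-0.13, 0.992, -0.001], [0.992, 0.13, 0.0], [0.001, -0.001, -1.0]]
contact_force: [0.4, 0.2, -1.1]
width: 0.0557
finger_force: 30.0
```

Call:
{"op": "servo_tool", "data": {"deltas": [{"dp": [0.2, 0, 0], "rot": [0, 0, 0]}, {"dp": [0.2, 0, 0], "rot": [0, 0, 0]}, {"dp": [0.2, 0, 0], "rot": [0, 0, 0]}, {"dp": [0, 0, 0], "rot": [0, 0, 0]}]}}

```text
clock: 5.45
tcp_pos: [0.5938, -0.1209, 0.0079]
orientation: [[-0.133, 0.991, 0.001], [0.991, 0.133, 0.0], [-0.0, 0.001, -1.0]]
contact_force: [0.2, -0.3, -1.3]
width: 0.0558
finger_force: 30.0
```

Call:
{"op": "servo_tool", "data": {"deltas": [{"dp": [0.15, 0, 0], "rot": [0, 0, 0]}, {"dp": [0, 0, 0], "rot": [0, 0, 0]}]}}

```text
clock: 5.65
tcp_pos: [0.5935, -0.1196, 0.0077]
orientation: [[-0.132, 0.991, 0.0], [0.991, 0.132, 0.0], [0.0, 0.0, -1.0]]
contact_force: [0.2, 0.6, -1.8]
width: 0.0557
finger_force: 30.0
```

Call:
{"op": "servo_tool", "data": {"deltas": [{"dp": [0.1, 0, 0], "rot": [0, 0, 0]}, {"dp": [0, 0, 0], "rot": [0, 0, 0]}]}}

```text
clock: 5.85
tcp_pos: [0.5933, -0.1187, 0.0075]
orientation: [[-0.132, 0.991, -0.0], [0.991, 0.132, 0.0], [0.0, -0.0, -1.0]]
contact_force: [-0.6, 0.6, -0.4]
width: 0.0561
finger_force: 30.0
```

Call:
{"op": "servo_tool", "data": {"deltas": [{"dp": [0.1, 0, 0], "rot": [0, 0, 0]}, {"dp": [0, 0, 0], "rot": [0, 0, 0]}]}}

```text
clock: 6.05
tcp_pos: [0.5931, -0.1177, 0.0075]
orientation: [[-0.133, 0.991, -0.0], [0.991, 0.133, 0.0], [0.0, -0.0, -1.0]]
contact_force: [-0.1, 0.3, -1.2]
width: 0.0556
finger_force: 30.0
```

Call:
{"op": "servo_tool", "data": {"deltas": [{"dp": [0.1, 0, 0], "rot": [0, 0, 0]}, {"dp": [0, 0, 0], "rot": [0, 0, 0]}]}}

```text
clock: 6.25
tcp_pos: [0.593, -0.1167, 0.0075]
orientation: [[-0.132, 0.991, -0.0], [0.991, 0.132, 0.0], [0.0, 0.0, -1.0]]
contact_force: [0.2, -0.2, -1.8]
width: 0.0561
finger_force: 30.0
```

Call:
{"op": "servo_tool", "data": {"deltas": [{"dp": [0.1, 0, 0], "rot": [0, 0, 0]}, {"dp": [0, 0, 0], "rot": [0, 0, 0]}]}}

```text
clock: 6.45
tcp_pos: [0.5929, -0.116, 0.0075]
orientation: [[-0.132, 0.991, -0.0], [0.991, 0.132, -0.0], [-0.0, -0.0, -1.0]]
contact_force: [0.1, -0.4, -1.8]
width: 0.0556
finger_force: 30.0
```

Call:
{"op": "servo_tool", "data": {"deltas": [{"dp": [0.1, 0, 0], "rot": [0, 0, 0]}, {"dp": [0, 0, 0], "rot": [0, 0, 0]}]}}

```text
clock: 6.65
tcp_pos: [0.5928, -0.115, 0.0075]
orientation: [[-0.132, 0.991, 0.0], [0.991, 0.132, -0.0], [-0.0, 0.0, -1.0]]
contact_force: [-0.4, -3.1, -1.0]
width: 0.0558
finger_force: 30.0
```

Call:
{"op": "servo_tool", "data": {"deltas": [{"dp": [0, 0, 0.13], "rot": [0, 0, 0]}, {"dp": [0, 0, 0], "rot": [0, 0, 0]}]}}

```text
clock: 6.85
tcp_pos: [0.5929, -0.115, 0.0061]
orientation: [[-0.132, 0.991, 0.0], [0.991, 0.132, -0.0], [-0.0, 0.0, -1.0]]
contact_force: [0.4, -1.8, -0.8]
width: 0.056
finger_force: 30.0
```

```bash
python3 - <<'E'
from h import *
im=viewer.get_image("scene")[...,::-1].copy(); cv2.imwrite("pics/s2.png",im)
t=viewer.get_image("top")[...,::-1].copy(); cv2.imwrite("pics/t2.png",t)
a=cv2.resize(im[215:305,230:320],(400,400),interpolation=cv2.INTER_CUBIC);b=cv2.resize(t[150:230,290:370],(400,400),interpolation=cv2.INTER_CUBIC); cv2.imwrite("pics/s2c.png",np.hstack([a,b]))
E
```

```text
(no output)
```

View pics/s2c.png

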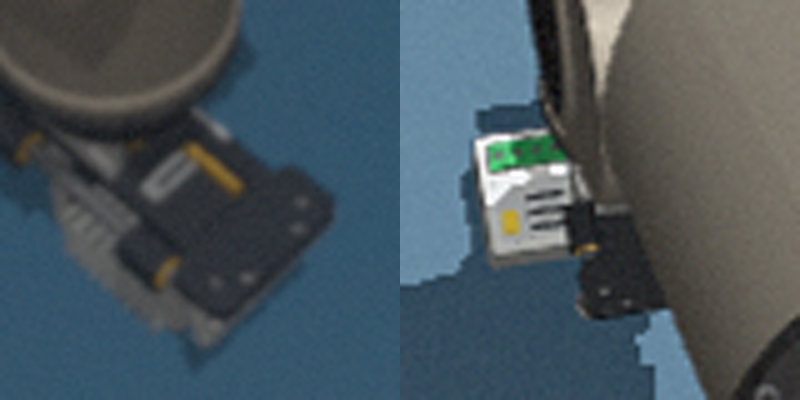

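Contact was felt at -3 N and the heat sink is at the tape. Now I'll release and lift.

Call:
{"op": "servo_tool", "data": {"deltas": [{"dp": [0, 0, 0], "rot": [0, 0, 0]}, {"dp": [0, 0, 0], "rot": [0, 0, 0]}, {"dp": [0, 0, 0], "rot": [0, 0, 0]}, {"dp": [0, 0, 0], "rot": [0, 0, 0]}, {"dp": [0, 0, 0], "rot": [0, 0, 0]}], "claw": 7.6}}

```text
clock: 7.45
tcp_pos: [0.5928, -0.1148, 0.0062]
orientation: [[-0.132, 0.991, 0.0], [0.991, 0.132, 0.0], [0.0, 0.0, -1.0]]
contact_force: [-0.3, -0.2, 0.5]
width: 0.0756
finger_force: 0.0
```

Call:
{"op": "servo_tool", "data": {"deltas": [{"dp": [0, 0, -2], "rot": [0, 0, 0]}, {"dp": [0, 0, -4], "rot": [0, 0, 0]}, {"dp": [0, 0, -4], "rot": [0, 0, 0]}, {"dp": [0, 0, -4], "rot": [0, 0, 0]}, {"dp": [0, 0, 0], "rot": [0, 0, 0]}]}}

```text
clock: 7.95
tcp_pos: [0.5955, -0.1151, 0.1516]
orientation: [[-0.132, 0.991, 0.008], [0.991, 0.132, -0.001], [-0.002, 0.007, -1.0]]
contact_force: [0.2, 0.9, -0.3]
width: 0.0759
finger_force: 0.0
```

```bash
python3 -c "
from h import *
plan(478.3,333,120,106.7)"
```

```text
t 8.0 tcp [ 595.5 -115.1  151.6] yaw 7.6 tilt deg [ 0.44 -0.07] F [ 0.2  0.9 -0.3] w 75.9 ff 0.0 j7 4
 shift in tool now (cm) [45.97 -5.72  3.02]  in final tool (cm) [-1.65 46.28  3.16]  turn z units -12.388
```

Call:
{"op": "servo_tool", "data": {"deltas": [{"dp": [4.6, -0.57, 0], "rot": [0, 0, 0]}, {"dp": [4.6, -0.57, 0], "rot": [0, 0, 0]}, {"dp": [4.6, -0.57, 0], "rot": [0, 0, 0]}, {"dp": [4.6, -0.57, 0], "rot": [0, 0, 0]}, {"dp": [4.6, -0.57, 0], "rot": [0, 0, 0]}], "claw": 4}}

```text
clock: 8.45
tcp_pos: [0.5332, 0.1109, 0.1459]
orientation: [[-0.132, 0.991, -0.0], [0.991, 0.132, -0.0], [-0.0, -0.0, -1.0]]
contact_force: [1.7, 0.2, 0.1]
width: 0.0415
finger_force: 0.0
```

Call:
{"op": "servo_tool", "data": {"deltas": [{"dp": [4.6, -0.57, 0], "rot": [0, 0, 0]}, {"dp": [4.6, -0.57, 0], "rot": [0, 0, 0]}, {"dp": [4.6, -0.57, 0], "rot": [0, 0, 0]}, {"dp": [4.6, -0.57, 0], "rot": [0, 0, 0]}, {"dp": [4.6, -0.57, 0], "rot": [0, 0, 0]}]}}

```text
clock: 8.95
tcp_pos: [0.4745, 0.3351, 0.1458]
orientation: [[-0.132, 0.991, -0.0], [0.991, 0.132, -0.0], [-0.0, -0.0, -1.0]]
contact_force: [1.0, 0.1, 0.1]
width: 0.04
finger_force: 0.0
```

Call:
{"op": "servo_tool", "data": {"deltas": [{"dp": [0, 0, 0], "rot": [0, 0, -0.95]}, {"dp": [0, 0, 0], "rot": [0, 0, -0.95]}, {"dp": [0, 0, 0], "rot": [0, 0, -0.95]}, {"dp": [0, 0, 0], "rot": [0, 0, -0.95]}, {"dp": [0, 0, 0], "rot": [0, 0, -0.95]}]}}

```text
clock: 9.45
tcp_pos: [0.4752, 0.3335, 0.1457]
orientation: [[-0.719, 0.696, -0.0], [0.696, 0.719, -0.0], [0.0, -0.0, -1.0]]
contact_force: [-0.6, -0.4, -0.0]
width: 0.0397
finger_force: 0.0
```

Call:
{"op": "servo_tool", "data": {"deltas": [{"dp": [0, 0, 0], "rot": [0, 0, -0.95]}, {"dp": [0, 0, 0], "rot": [0, 0, -0.95]}, {"dp": [0, 0, 0], "rot": [0, 0, -0.95]}, {"dp": [0, 0, 0], "rot": [0, 0, -0.95]}, {"dp": [0, 0, 0], "rot": [0, 0, -0.95]}]}}

```text
clock: 9.95
tcp_pos: [0.4752, 0.3334, 0.1457]
orientation: [[-0.994, 0.106, -0.0], [0.106, 0.994, -0.0], [0.0, -0.0, -1.0]]
contact_force: [-0.7, -0.1, -0.3]
width: 0.0399
finger_force: 0.0
```

Call:
{"op": "servo_tool", "data": {"deltas": [{"dp": [0, 0, 0], "rot": [0, 0, -0.95]}, {"dp": [0, 0, 0], "rot": [0, 0, -0.95]}, {"dp": [0, 0, 0], "rot": [0, 0, -0.95]}, {"dp": [0, 0, 0], "rot": [0, 0, 0]}]}}

```text
clock: 10.35
tcp_pos: [0.4752, 0.3333, 0.1456]
orientation: [[-0.959, -0.285, -0.001], [-0.285, 0.959, 0.0], [0.001, 0.0, -1.0]]
contact_force: [0.0, -0.1, 0.6]
width: 0.0401
finger_force: 0.0
```

```bash
python3 - <<'E'
from h import *
plan(478.3,333,4,106.7)
T=viewer.get_image("top")[...,::-1].copy(); Sc=viewer.get_image("scene")[...,::-1].copy(); cv2.imwrite("pics/t3.png",T); cv2.imwrite("pics/s3.png",Sc)
def ch(im):
    h=cv2.cvtColor(im,cv2.COLOR_BGR2HSV); return [h[...,i].astype(int) for i in range(3)]
H,S,V=ch(T); w=lambda *a: win(T.shape,*a)
m=biggest((V>195)&(S<60)&w(295,165,45,45)); print("module top",*rect("top",m,.044))
for t in (150,195):
    q=(V>t)&(S<60)&w(295,160,75,60); q=biggest(cv2.morphologyEx(q.astype(np.uint8),cv2.MORPH_CLOSE,np.ones((3,3)))); print("pair top",*rect("top",q,.042))
q=(V>150)&(S<60)&w(334,160,30,60)&~m; q=biggest(cv2.morphologyEx(q.astype(np.uint8),cv2.MORPH_CLOSE,np.ones((3,3)))); print("hs top",*rect("top",q,.040))
# clamp from scene camera too
H,S,V=ch(cv2.imread("pics/scene0.png")); W=w(310,90,135,90)
print("blue sc",*rect("scene",biggest((H>95)&(H<125)&(S>180)&(V>90)&W),.026)); print("orange sc",*rect("scene",biggest((H<20)&(S>150)&W),.026))
print("bar sc",*rect("scene",biggest((V>120)&(S<60)&W),.018)); 
c=lambda im,x,y,a,b,A,B: cv2.resize(im[y:y+b,x:x+a],(A,B),interpolation=cv2.INTER_CUBIC)
cv2.imwrite("pics/c3.png",np.hstack([c(T,285,155,90,70,400,311),c(Sc,225,215,90,70,400,311)]))
E
```

```text
t 10.3 tcp [475.2 333.3 145.6] yaw 106.5 tilt deg [-0.05  0.01] F [ 0.  -0.1  0.6] w 40.1 ff 0.0 j7 43
 shift in tool now (cm) [-0.3  -0.12 14.16]  in final tool (cm) [-0.28 -0.12 14.16]  turn z units -0.02
module top [587.1 -80.4] [63.  61.3] -82.1 328 [582.2 -79.4]
pair top [589.  -88.8] [80.7 63.6] -82.1 598 [586.9 -90.9]
pair top [588.2 -87.7] [77.3 61.4] -82.7 449 [584.9 -84.9]
hs top [ 595.2 -126.9] [53.6 10.4] -1.8 68 [ 590.2 -124.9]
blue sc [421.8 240.8] [101.3  23.7] -76.2 224 [423.3 236.5]
orange sc [462.5 257.9] [86.5 17.5] -65.3 186 [462.1 258.3]
bar sc [477.2 500.3] [99.3 93.5] -49.0 550 [482.1 519.1]
```

View pics/c3.png

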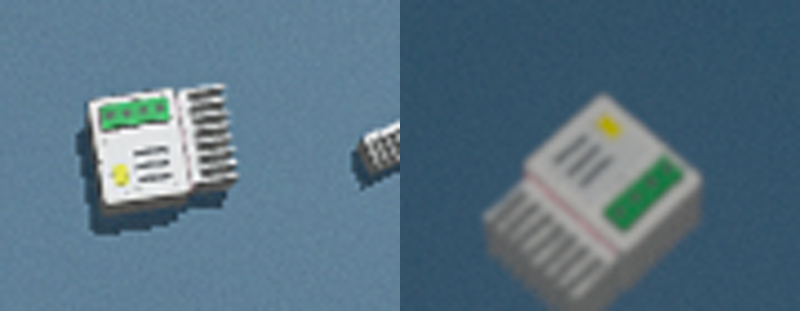

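The pair stands flush: the module's top is centred at crop (140,150), the tape line is at x≈182, and the fins are to the right. The pair measures 80.7 mm. Next is the grasp on the clamp bar.

Call:
{"op": "servo_tool", "data": {"deltas": [{"dp": [-0.3, -0.05, 3], "rot": [0, 0, 0]}, {"dp": [0, 0, 4], "rot": [0, 0, 0]}, {"dp": [0, 0, 3], "rot": [0, 0, 0]}, {"dp": [0, 0, 2], "rot": [0, 0, 0]}, {"dp": [0, 0, 1], "rot": [0, 0, 0]}]}}

```text
clock: 10.95
tcp_pos: [0.4776, 0.3334, 0.0144]
orientation: [[-0.96, -0.28, -0.002], [-0.28, 0.96, -0.001], [0.002, -0.001, -1.0]]
contact_force: [0.2, -0.4, 0.3]
width: 0.0404
finger_force: 0.0
```

Call:
{"op": "servo_tool", "data": {"deltas": [{"dp": [0, 0, 1.2], "rot": [0, 0, 0]}, {"dp": [0, 0, 0], "rot": [0, 0, 0]}]}}

```text
clock: 11.15
tcp_pos: [0.4781, 0.3337, 0.0035]
orientation: [[-0.96, -0.281, -0.001], [-0.281, 0.96, -0.0], [0.001, -0.0, -1.0]]
contact_force: [0.1, 0.1, 0.4]
width: 0.04
finger_force: 0.0
```

Call:
{"op": "servo_tool", "data": {"deltas": [{"dp": [0, 0, 0], "rot": [0, 0, 0]}, {"dp": [0, 0, 0], "rot": [0, 0, 0]}, {"dp": [0, 0, 0], "rot": [0, 0, 0]}, {"dp": [0, 0, 0], "rot": [0, 0, 0]}, {"dp": [0, 0, 0], "rot": [0, 0, 0]}], "claw": 1}}

```text
clock: 11.65
tcp_pos: [0.479, 0.3338, 0.0049]
orientation: [[-0.959, -0.282, 0.001], [-0.282, 0.959, -0.0], [-0.001, -0.0, -1.0]]
contact_force: [0.9, -3.4, 6.7]
width: 0.0173
finger_force: 30.0
```

Call:
{"op": "servo_tool", "data": {"deltas": [{"dp": [0, 0, 0], "rot": [0, 0, 0]}, {"dp": [0, 0, -1], "rot": [0, 0, 0]}, {"dp": [0, 0, -2], "rot": [0, 0, 0]}, {"dp": [0, 0, -2], "rot": [0, 0, 0]}, {"dp": [0, 0, -2], "rot": [0, 0, 0]}]}}

```text
clock: 12.15
tcp_pos: [0.478, 0.3338, 0.0753]
orientation: [[-0.959, -0.283, -0.001], [-0.283, 0.959, -0.0], [0.001, 0.0, -1.0]]
contact_force: [-0.4, 0.0, -5.5]
width: 0.0175
finger_force: 30.0
```

Call:
{"op": "servo_tool", "data": {"deltas": [{"dp": [0, 0, -2], "rot": [0, 0, 0]}, {"dp": [0, 0, -2], "rot": [0, 0, 0]}, {"dp": [0, 0, 0], "rot": [0, 0, 0]}]}}

```text
clock: 12.45
tcp_pos: [0.4791, 0.3348, 0.1168]
orientation: [[-0.959, -0.282, 0.003], [-0.282, 0.959, 0.002], [-0.003, 0.001, -1.0]]
contact_force: [-0.1, 0.8, -5.6]
width: 0.0173
finger_force: 30.0
```

```bash
python3 -c "
from h import *
plan(518.6,-68.8,125,7.9)"
```

```text
t 12.4 tcp [479.1 334.8 116.8] yaw 106.4 tilt deg [0.16 0.11] F [-0.1  0.8 -5.6] w 17.3 ff 29.990623891353607 j7 41
 shift in tool now (cm) [  7.61 -39.83  -0.89]  in final tool (cm) [-40.52  -1.64  -0.82]  turn z units 12.313
```

Call:
{"op": "servo_tool", "data": {"deltas": [{"dp": [0.38, -2, -0.16], "rot": [0, 0, 0]}, {"dp": [0.76, -3.98, -0.16], "rot": [0, 0, 0]}, {"dp": [0.76, -3.98, -0.16], "rot": [0, 0, 0]}, {"dp": [0.76, -3.98, -0.16], "rot": [0, 0, 0]}, {"dp": [0.76, -3.98, -0.16], "rot": [0, 0, 0]}]}}

```text
clock: 12.95
tcp_pos: [0.4956, 0.1506, 0.1214]
orientation: [[-0.959, -0.283, -0.001], [-0.283, 0.959, -0.0], [0.001, 0.0, -1.0]]
contact_force: [1.4, 0.3, -5.7]
width: 0.0172
finger_force: 30.0
```

Call:
{"op": "servo_tool", "data": {"deltas": [{"dp": [0.76, -3.98, 0], "rot": [0, 0, 0]}, {"dp": [0.76, -3.98, 0], "rot": [0, 0, 0]}, {"dp": [0.76, -3.98, 0], "rot": [0, 0, 0]}, {"dp": [0.76, -3.98, 0], "rot": [0, 0, 0]}, {"dp": [0.76, -3.98, 0], "rot": [0, 0, 0]}]}}

```text
clock: 13.45
tcp_pos: [0.5153, -0.051, 0.1215]
orientation: [[-0.959, -0.282, -0.001], [-0.282, 0.959, 0.0], [0.001, 0.0, -1.0]]
contact_force: [1.0, -0.5, -5.6]
width: 0.0175
finger_force: 30.0
```

Call:
{"op": "servo_tool", "data": {"deltas": [{"dp": [0.38, -2, 0], "rot": [0, 0, 0.3]}, {"dp": [0, 0, 0], "rot": [0, 0, 0.7]}, {"dp": [0, 0, 0], "rot": [0, 0, 0.9]}, {"dp": [0, 0, 0], "rot": [0, 0, 0.9]}, {"dp": [0, 0, 0], "rot": [0, 0, 0.9]}]}}

```text
clock: 13.95
tcp_pos: [0.5174, -0.0692, 0.1215]
orientation: [[-0.972, 0.234, -0.001], [0.234, 0.972, 0.001], [0.001, 0.0, -1.0]]
contact_force: [-0.0, 0.2, -5.0]
width: 0.0173
finger_force: 30.0
```

Call:
{"op": "servo_tool", "data": {"deltas": [{"dp": [0, 0, 0], "rot": [0, 0, 0.9]}, {"dp": [0, 0, 0], "rot": [0, 0, 0.9]}, {"dp": [0, 0, 0], "rot": [0, 0, 0.9]}, {"dp": [0, 0, 0], "rot": [0, 0, 0.9]}, {"dp": [0, 0, 0], "rot": [0, 0, 0.9]}]}}

```text
clock: 14.45
tcp_pos: [0.5174, -0.0691, 0.1214]
orientation: [[-0.649, 0.76, -0.001], [0.76, 0.649, 0.0], [0.001, -0.001, -1.0]]
contact_force: [-0.3, 0.4, -5.2]
width: 0.0178
finger_force: 30.0
```

Call:
{"op": "servo_tool", "data": {"deltas": [{"dp": [0, 0, 0], "rot": [0, 0, 0.9]}, {"dp": [0, 0, 0], "rot": [0, 0, 0.9]}, {"dp": [0, 0, 0], "rot": [0, 0, 0.9]}, {"dp": [0, 0, 0], "rot": [0, 0, 0.9]}, {"dp": [0, 0, 0], "rot": [0, 0, 0.5]}]}}

```text
clock: 14.95
tcp_pos: [0.5174, -0.0691, 0.1214]
orientation: [[-0.134, 0.991, -0.001], [0.991, 0.134, 0.0], [0.0, -0.001, -1.0]]
contact_force: [-1.4, -0.6, -5.2]
width: 0.0174
finger_force: 30.0
```

Call:
{"op": "servo_tool", "data": {"deltas": [{"dp": [0, 0, 0], "rot": [0, 0, 0]}, {"dp": [0, 0, 0], "rot": [0, 0, 0]}, {"dp": [0, 0, 0], "rot": [0, 0, 0]}]}}

```text
clock: 15.25
tcp_pos: [0.5178, -0.0694, 0.1219]
orientation: [[-0.141, 0.99, -0.0], [0.99, 0.141, 0.0], [0.0, -0.0, -1.0]]
contact_force: [-0.4, -0.7, -4.8]
width: 0.0176
finger_force: 30.0
```

```bash
python3 - <<'E'
from h import *
plan(518.6,-68.8,60,7.9)
T=viewer.get_image("top")[...,::-1].copy(); Sc=viewer.get_image("scene")[...,::-1].copy(); cv2.imwrite("pics/t4.png",T); cv2.imwrite("pics/s4.png",Sc)
c=lambda im,x,y,a,b,A,B: cv2.resize(im[y:y+b,x:x+a],(A,B),interpolation=cv2.INTER_CUBIC)
cv2.imwrite("pics/c4.png",np.hstack([c(T,240,140,140,150,400,428),c(Sc,190,180,140,150,400,428)]))
E
```

```text
t 15.2 tcp [517.8 -69.4 121.9] yaw 8.1 tilt deg [-0.02  0.01] F [-0.4 -0.7 -4.8] w 17.6 ff 29.990196526050568 j7 -2
 shift in tool now (cm) [0.05 0.09 6.19]  in final tool (cm) [0.05 0.09 6.19]  turn z units 0.027
```

View pics/c4.png

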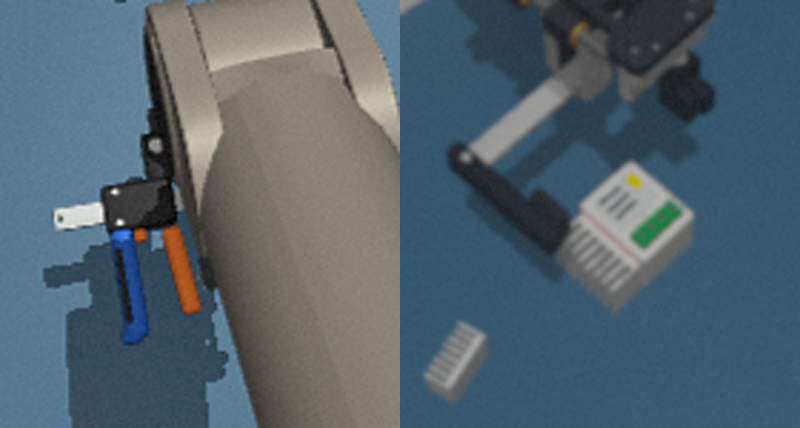

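The far jaw's pad is at crop (550,215) beside the fins, and the near jaw's tip is at (690,85) beyond the module. I'll work out their positions in the clamp frame.

```bash
python3 - <<'E'
from h import *
im=cv2.imread("pics/s4.png"); hsv=cv2.cvtColor(im,cv2.COLOR_BGR2HSV); V=hsv[...,2]
s=sensors.state(); R=s['orientation']; t=s['tcp_pos']; dz=t[2]-.0049
yc=R[:,1]; xc=-R[:,0]
def cl(p): return np.c_[(p-t)@xc*1000+50,(p-t)@yc*1000]
px=lambda X,Y:(190+(X-400)*.35, 180+Y*.35)
for n,z in(("far pad tip inner",.028),("",.015)): print(n,z,np.round(cl(ray("scene",[px(570,225),px(545,190),px(550,250),px(465,150),px(468,158)],z+dz)),1))
m=biggest((V<48)&win(im.shape,203,225,60,50)); v,u=np.nonzero(m); P=cl(ray("scene",np.c_[u,v],.028+dz)); print("far jaw black ranges",P.min(0),P.max(0), len(u))
for y0 in range(-10,90,8):
    q=P[(P[:,1]>=y0)&(P[:,1]<y0+8)]
    if len(q): print(y0,np.round([q[:,0].min(),q[:,0].max()],1),len(q))
m=biggest((V<48)&win(im.shape,280,198,35,28)); v,u=np.nonzero(m); P=cl(ray("scene",np.c_[u,v],.028+dz)); print("near",P.min(0),P.max(0),len(u))
T=cv2.imread("pics/t4.png"); h=cv2.cvtColor(T,cv2.COLOR_BGR2HSV); H,S=h[...,0],h[...,1]
b=biggest((H>95)&(H<125)&(S>170)&(h[...,2]>110)&win(T.shape,275,215,20,50)); v,u=np.nonzero(b); P=cl(ray("top",np.c_[u,v],.027+dz)); print("blue",np.percentile(P,[1,50,99],axis=0).round(1))
E
```

```text
far pad tip inner 0.028 [[138.6  84.2]
 [132.2  55.8]
 [158.6  87.4]
 [147.   -1.1]
 [149.6   4.5]]
 0.015 [[134.4  79. ]
 [128.   50.2]
 [154.8  82.3]
 [143.   -7.8]
 [145.6  -2. ]]
far jaw black ranges [137.80678332  -3.47353622] [160.80438937  87.23198026] 221
-10 [156.3 156.3] 1
-2 [156.6 159.4] 8
6 [153.1 159.8] 14
14 [152.5 160.2] 15
22 [149.  160.4] 20
30 [155.7 160.8] 12
38 [147.3 160.2] 17
46 [153.8 160.6] 15
54 [137.8 159.7] 26
62 [139.9 160.1] 27
70 [137.8 160.5] 28
78 [139.2 159.6] 35
86 [152.3 158.5] 3
near [-2.51236241 50.00762947] [36.09758592 86.74080437] 240
blue [[ -48.2 -109.4]
 [ -35.2  -66.1]
 [ -28.9  -19.7]]
```

Call:
{"op": "servo_tool", "data": {"deltas": [{"dp": [0.05, 0.09, 2], "rot": [0, 0, 0]}, {"dp": [0, 0, 2], "rot": [0, 0, 0]}, {"dp": [0, 0, 1.7], "rot": [0, 0, 0]}, {"dp": [0, 0, 0], "rot": [0, 0, 0]}, {"dp": [0, 0, 0], "rot": [0, 0, 0]}]}}

```text
clock: 15.85
tcp_pos: [0.5189, -0.0688, 0.0655]
orientation: [[-0.14, 0.99, -0.0], [0.99, 0.14, 0.0], [0.0, -0.0, -1.0]]
contact_force: [0.7, 0.5, -4.8]
width: 0.0172
finger_force: 30.0
```

```bash
cat > m.py <<'E'
from h import *
import sys
k=sys.argv[1]
Sc=viewer.get_image("scene")[...,::-1].copy(); T=viewer.get_image("top")[...,::-1].copy(); cv2.imwrite(f"pics/t{k}.png",T); cv2.imwrite(f"pics/s{k}.png",Sc)
s=sensors.state(); R=s['orientation']; t=s['tcp_pos']; dz=t[2]-.0049; yc=R[:,1]; xc=-R[:,0]
def cl(p): return np.c_[(p-t)@xc*1000+50,(p-t)@yc*1000]
h=cv2.cvtColor(T,cv2.COLOR_BGR2HSV); H,S,V=h[...,0],h[...,1],h[...,2]
b=biggest((H>95)&(H<125)&(S>170)&(V>110)&win(T.shape,265,215,40,60)); v,u=np.nonzero(b); P=cl(ray("top",np.c_[u,v],.027+dz)); print("tcp",t,"blue",np.percentile(P,[1,50,99],axis=0).round(1).tolist())
V=cv2.cvtColor(Sc,cv2.COLOR_BGR2HSV)[...,2]
for n,w in(("far",(195,230,68,60)),("near",(280,195,45,45))):
    m=biggest((V<48)&win(Sc.shape,*w)); v,u=np.nonzero(m); P=cl(ray("scene",np.c_[u,v],.028+dz)); print(n,P.min(0).round(1),P.max(0).round(1),len(u))
print("pair centre in clamp, expected",cl(np.array([[.589,-.0888,t[2]]])).round(1))
c=lambda im,x,y,a,b,A,B: cv2.resize(im[y:y+b,x:x+a],(A,B),interpolation=cv2.INTER_CUBIC)
cv2.imwrite(f"pics/c{k}.png",np.hstack([c(T,240,140,140,150,400,428),c(Sc,200,190,115,123,400,428)]))
E
python3 m.py 5
```

```text
tcp [ 0.51940935 -0.06893938  0.0661322 ] blue [[-47.0, -109.5], [-35.3, -65.6], [-28.8, -19.6]]
far [150.2  -7.2] [160.8  85.2] 118
near [-2.4 53.6] [35.  85.9] 185
pair centre in clamp, expected [[79.4 66.1]]
```

View pics/c5.png

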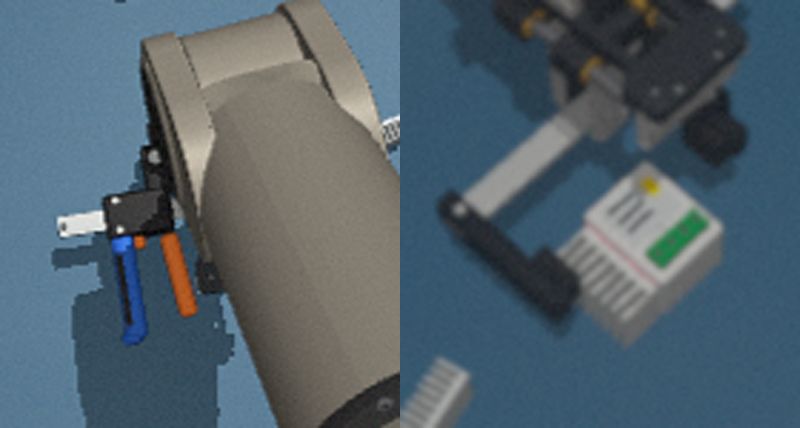

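The far pad, at crop (560,285), sits just outside the fins, and the near jaw, at (720,120), is beyond the module. The clearance estimate is about 8 mm or more on the far side and about 14 mm on the near side. I'll shift 2 mm and lower while watching the force.

Call:
{"op": "servo_tool", "data": {"deltas": [{"dp": [-0.2, 0, 0.3], "rot": [0, 0, 0]}, {"dp": [0, 0, 0.5], "rot": [0, 0, 0]}, {"dp": [0, 0, 0.5], "rot": [0, 0, 0]}, {"dp": [0, 0, 0.5], "rot": [0, 0, 0]}, {"dp": [0, 0, 0], "rot": [0, 0, 0]}]}}

```text
clock: 16.45
tcp_pos: [0.5186, -0.0708, 0.0464]
orientation: [[-0.139, 0.99, -0.001], [0.99, 0.139, 0.0], [0.0, -0.001, -1.0]]
contact_force: [-0.8, 0.4, -5.4]
width: 0.0175
finger_force: 30.0
```

Call:
{"op": "servo_tool", "data": {"deltas": [{"dp": [0, 0, 0.4], "rot": [0, 0, 0]}, {"dp": [0, 0, 0.4], "rot": [0, 0, 0]}, {"dp": [0, 0, 0.4], "rot": [0, 0, 0]}, {"dp": [0, 0, 0.4], "rot": [0, 0, 0]}, {"dp": [0, 0, 0], "rot": [0, 0, 0]}]}}

```text
clock: 16.95
tcp_pos: [0.5187, -0.0708, 0.0306]
orientation: [[-0.139, 0.99, -0.001], [0.99, 0.139, 0.0], [0.0, -0.001, -1.0]]
contact_force: [-0.6, 0.7, -5.5]
width: 0.0171
finger_force: 30.0
```

```bash
python3 m.py 6
```

```text
tcp [ 0.51907084 -0.07085471  0.03113085] blue [[-48.2, -109.3], [-35.2, -64.7], [-28.8, -19.8]]
far [139.   -2.7] [160.1  86. ] 153
near [-1.8 55.4] [33.7 82.9] 106
pair centre in clamp, expected [[77.5 66.7]]
```

View pics/c6.png

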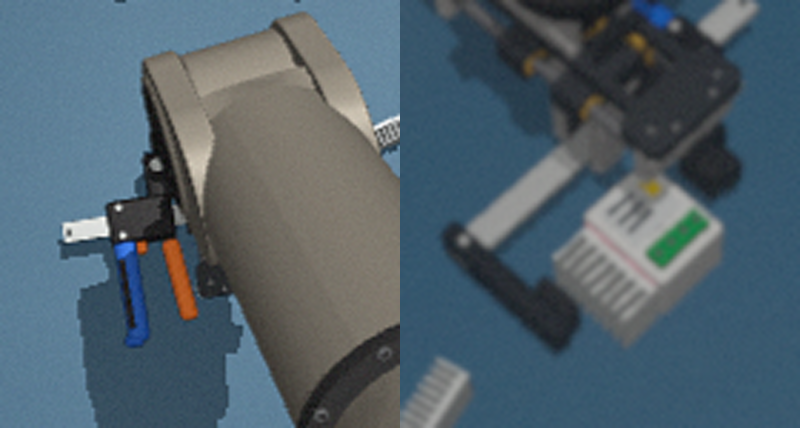

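The far pad now lies outside the fins with a clear gap at crop (565,280), and there is no contact force. I'll continue down to the bench.

Call:
{"op": "servo_tool", "data": {"deltas": [{"dp": [0, 0, 0.5], "rot": [0, 0, 0]}, {"dp": [0, 0, 0.5], "rot": [0, 0, 0]}, {"dp": [0, 0, 0.5], "rot": [0, 0, 0]}, {"dp": [0, 0, 0.5], "rot": [0, 0, 0]}, {"dp": [0, 0, 0.2], "rot": [0, 0, 0]}]}}

```text
clock: 17.55
tcp_pos: [0.5188, -0.0708, 0.0085]
orientation: [[-0.139, 0.99, -0.001], [0.99, 0.139, 0.0], [0.0, -0.001, -1.0]]
contact_force: [-1.0, -0.2, -5.6]
width: 0.0175
finger_force: 30.0
```

Call:
{"op": "servo_tool", "data": {"deltas": [{"dp": [0, 0, 0.2], "rot": [0, 0, 0]}, {"dp": [0, 0, 0.1], "rot": [0, 0, 0]}, {"dp": [0, 0, 0], "rot": [0, 0, 0]}, {"dp": [0, 0, 0], "rot": [0, 0, 0]}]}}

```text
clock: 17.95
tcp_pos: [0.5192, -0.0709, 0.0063]
orientation: [[-0.139, 0.99, 0.0], [0.99, 0.139, 0.0], [-0.0, 0.0, -1.0]]
contact_force: [-0.1, -0.5, -5.2]
width: 0.0176
finger_force: 30.0
```

Call:
{"op": "servo_tool", "data": {"deltas": [{"dp": [0, 0, 0.1], "rot": [0, 0, 0]}, {"dp": [0, 0, 0], "rot": [0, 0, 0]}]}}

```text
clock: 18.15
tcp_pos: [0.5193, -0.071, 0.0053]
orientation: [[-0.139, 0.99, 0.0], [0.99, 0.139, -0.0], [-0.0, 0.0, -1.0]]
contact_force: [-0.1, -1.8, -1.9]
width: 0.0176
finger_force: 30.0
```

Call:
{"op": "servo_tool", "data": {"deltas": [{"dp": [0, 0, 0.1], "rot": [0, 0, 0]}, {"dp": [0, 0, 0], "rot": [0, 0, 0]}]}}

```text
clock: 18.35
tcp_pos: [0.5194, -0.0711, 0.0048]
orientation: [[-0.139, 0.99, 0.001], [0.99, 0.139, -0.0], [-0.001, 0.0, -1.0]]
contact_force: [-3.9, -1.1, 9.4]
width: 0.0175
finger_force: 30.0
```

On the bench. I'll open slightly (2.8 cm) and lift.

Call:
{"op": "servo_tool", "data": {"deltas": [{"dp": [0, 0, 0], "rot": [0, 0, 0]}, {"dp": [0, 0, 0], "rot": [0, 0, 0]}, {"dp": [0, 0, 0], "rot": [0, 0, 0]}, {"dp": [0, 0, 0], "rot": [0, 0, 0]}], "claw": 2.6}}

```text
clock: 18.75
tcp_pos: [0.5191, -0.0708, 0.0042]
orientation: [[-0.139, 0.99, 0.0], [0.99, 0.139, 0.0], [0.0, 0.0, -1.0]]
contact_force: [0.2, -0.1, 0.0]
width: 0.0259
finger_force: 0.0
```

Call:
{"op": "servo_tool", "data": {"deltas": [{"dp": [0, 0, -1], "rot": [0, 0, 0]}, {"dp": [0, 0, -3], "rot": [0, 0, 0]}, {"dp": [0, 0, -4], "rot": [0, 0, 0]}, {"dp": [0, 0, -4], "rot": [0, 0, 0]}, {"dp": [0, 0, 0], "rot": [0, 0, 0]}]}}

```text
clock: 19.25
tcp_pos: [0.5218, -0.0709, 0.1297]
orientation: [[-0.139, 0.99, 0.007], [0.99, 0.139, -0.001], [-0.002, 0.007, -1.0]]
contact_force: [0.2, -0.5, 0.4]
width: 0.026
finger_force: 0.0
```

Call:
{"op": "servo_tool", "data": {"deltas": [{"dp": [4, 0, 0], "rot": [0, 0, 0]}, {"dp": [4, 0, 0], "rot": [0, 0, 0]}, {"dp": [4, 0, 0], "rot": [0, 0, 0]}, {"dp": [4, 0, 0], "rot": [0, 0, 0]}, {"dp": [2, 0, 0], "rot": [0, 0, 0]}], "claw": 7.6}}

```text
clock: 19.75
tcp_pos: [0.4931, 0.1107, 0.1247]
orientation: [[-0.142, 0.99, 0.0], [0.99, 0.142, 0.001], [0.001, 0.0, -1.0]]
contact_force: [0.6, -0.8, 0.3]
width: 0.0624
finger_force: 0.0
```

```bash
python3 - <<'E'
from h import *
T=viewer.get_image("top")[...,::-1].copy(); cv2.imwrite("pics/t7.png",T)
cv2.imwrite("pics/c7.png",cv2.resize(T[150:275,240:380],(672,600),interpolation=cv2.INTER_CUBIC))
h=cv2.cvtColor(T,cv2.COLOR_BGR2HSV); H,S,V=[h[...,i].astype(int) for i in range(3)]; W=win(T.shape,245,150,130,125)
print("blue",*rect("top",biggest((H>95)&(H<125)&(S>170)&(V>110)&W),.026)); print("orange",*rect("top",biggest((H<20)&(S>150)&(V>120)&W),.026))
q=(V>140)&(S<60)&win(T.shape,300,210,60,40); print("bar",*rect("top",biggest(q),.018))
print(sensors.state()['tcp_pos'])
E
```

```text
Traceback (most recent call last):
  File "h.py", line 15, in biggest
    n,l,st,_=cv2.connectedComponentsWithStats(mask.astype(np.uint8)); k=1+np.argmax(st[1:,4]); return l==k
                                                                          ~~~~~~~~~^^^^^^^^^^
ValueError: attempt to get argmax of an empty sequence
```

View pics/c7.png

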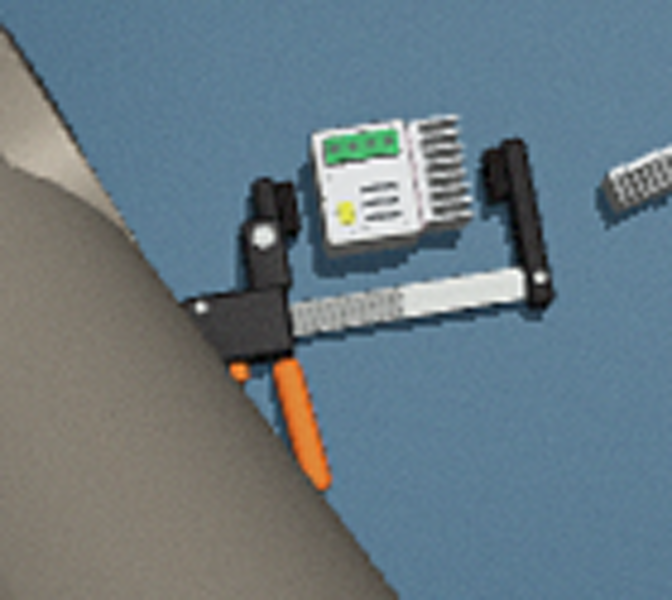

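The clamp lies around both parts: near pad at crop (290,205), far pad at (493,175), trigger at (303,425). Both gaps are clear. Next is the squeeze point.

```bash
python3 -c "
from h import *
plan(455.4,-12.4,110,98.1)"
```

```text
t 19.8 tcp [492.9 112.9 124.9] yaw 8.3 tilt deg [0.03 0.1 ] F [-1.2  3.6  0.3] w 66.4 ff 0.0 j7 -24
 shift in tool now (cm) [-11.86  -5.52   1.46]  in final tool (cm) [  5.48 -11.87   1.49]  turn z units -11.225
```

Call:
{"op": "servo_tool", "data": {"deltas": [{"dp": [-2.5, -1.1, 0], "rot": [0, 0, 0]}, {"dp": [-4, -1.9, 0], "rot": [0, 0, 0]}, {"dp": [-3.9, -1.8, 0], "rot": [0, 0, 0]}, {"dp": [-1.4, -0.7, 0], "rot": [0, 0, 0]}, {"dp": [0, 0, 0], "rot": [0, 0, -0.9]}], "claw": 8.6}}

```text
clock: 20.3
tcp_pos: [0.4549, -0.0201, 0.1244]
orientation: [[-0.259, 0.966, -0.0], [0.966, 0.259, -0.001], [-0.001, -0.001, -1.0]]
contact_force: [-0.2, 0.6, 0.5]
width: 0.086
finger_force: 0.0
```

Call:
{"op": "servo_tool", "data": {"deltas": [{"dp": [0, 0, 0], "rot": [0, 0, -0.94]}, {"dp": [0, 0, 0], "rot": [0, 0, -0.94]}, {"dp": [0, 0, 0], "rot": [0, 0, -0.94]}, {"dp": [0, 0, 0], "rot": [0, 0, -0.94]}, {"dp": [0, 0, 0], "rot": [0, 0, -0.94]}]}}

```text
clock: 20.8
tcp_pos: [0.4558, -0.0174, 0.1244]
orientation: [[-0.8, 0.6, -0.0], [0.6, 0.8, -0.0], [-0.0, -0.0, -1.0]]
contact_force: [0.0, -0.8, -0.9]
width: 0.0863
finger_force: 0.0
```

Call:
{"op": "servo_tool", "data": {"deltas": [{"dp": [0, 0, 0], "rot": [0, 0, -0.94]}, {"dp": [0, 0, 0], "rot": [0, 0, -0.94]}, {"dp": [0, 0, 0], "rot": [0, 0, -0.94]}, {"dp": [0, 0, 0], "rot": [0, 0, -0.94]}, {"dp": [0, 0, 0], "rot": [0, 0, -0.94]}]}}

```text
clock: 21.3
tcp_pos: [0.4558, -0.0174, 0.1244]
orientation: [[-1.0, -0.012, -0.0], [-0.012, 1.0, -0.0], [0.0, -0.0, -1.0]]
contact_force: [-0.3, 0.0, -0.1]
width: 0.0862
finger_force: 0.0
```

Call:
{"op": "servo_tool", "data": {"deltas": [{"dp": [0, 0, 0], "rot": [0, 0, -0.94]}, {"dp": [0, 0, 0], "rot": [0, 0, 0]}, {"dp": [0, 0, 0], "rot": [0, 0, 0]}]}}

```text
clock: 21.6
tcp_pos: [0.4559, -0.0174, 0.1243]
orientation: [[-0.991, -0.134, -0.0], [-0.134, 0.991, 0.0], [0.0, 0.0, -1.0]]
contact_force: [0.7, 0.6, 0.5]
width: 0.0863
finger_force: 0.0
```

```bash
python3 - <<'E'
from h import *
plan(455.4,-12.4,4,98.1)
T=viewer.get_image("top")[...,::-1].copy(); Sc=viewer.get_image("scene")[...,::-1].copy(); cv2.imwrite("pics/t8.png",T); cv2.imwrite("pics/s8.png",Sc)
def px(n,p):
    m=viewer.camera_model(n); f=210/np.tan(np.radians(m['vfov']/2)); q=m['world_to_cam'][:3]@np.r_[p,1]; return np.round([m['cx']+f*q[0]/q[2],m['cy']+f*q[1]/q[2]],1)
print("squeeze px",px("top",[.4554,-.0124,.026]),px("scene",[.4554,-.0124,.026]))
for n,im in(("top",T),("scene",Sc)):
    h=cv2.cvtColor(im,cv2.COLOR_BGR2HSV); H,S,V=[h[...,i].astype(int) for i in range(3)]
    for k,m in(("blue",(H>95)&(H<125)&(S>170)&(V>100)),("orange",(H<20)&(S>150)&(V>110))):
        m&=win(im.shape,*((245,180,110,95) if n=="top" else (160,120,130,100)))
        if m.any(): print(n,k,*rect(n,biggest(m),.026))
E
```

```text
t 21.6 tcp [455.9 -17.4 124.3] yaw 97.7 tilt deg [-0.  0.] F [0.7 0.6 0.5] w 86.3 ff 0.0 j7 78
 shift in tool now (cm) [-0.02  0.5  12.03]  in final tool (cm) [-0.03  0.5  12.03]  turn z units -0.053
squeeze px [293.2 238.4] [258.1 198.5]
scene blue [445.2   3.2] [88.9 22.3] 7.6 251 [448.2   2.5]
scene orange [461.1 -40.9] [72.  18.4] 13.6 224 [462.5 -40.3]
```

Measurements agree with the prediction: the blue handle centre is within about 3 mm of where it should be. I'll descend around handle and trigger.

Call:
{"op": "servo_tool", "data": {"deltas": [{"dp": [0, 0.4, 3], "rot": [0, 0, -0.05]}, {"dp": [0, 0, 3], "rot": [0, 0, 0]}, {"dp": [0, 0, 2], "rot": [0, 0, 0]}, {"dp": [0, 0, 1], "rot": [0, 0, 0]}, {"dp": [0, 0, 0], "rot": [0, 0, 0]}]}}

```text
clock: 22.2
tcp_pos: [0.4548, -0.0129, 0.0335]
orientation: [[-0.99, -0.144, -0.002], [-0.144, 0.99, 0.0], [0.002, 0.001, -1.0]]
contact_force: [-0.0, 0.6, 0.2]
width: 0.086
finger_force: 0.0
```

Call:
{"op": "servo_tool", "data": {"deltas": [{"dp": [0, 0, 1], "rot": [0, 0, 0]}, {"dp": [0, 0, 1], "rot": [0, 0, 0]}, {"dp": [0, 0, 0.9], "rot": [0, 0, 0]}, {"dp": [0, 0, 0], "rot": [0, 0, 0]}]}}

```text
clock: 22.6
tcp_pos: [0.4549, -0.0132, 0.0043]
orientation: [[-0.989, -0.145, -0.001], [-0.145, 0.989, 0.0], [0.001, 0.0, -1.0]]
contact_force: [-0.2, 0.1, -0.0]
width: 0.0862
finger_force: 0.0
```

Call:
{"op": "servo_tool", "data": {"deltas": [{"dp": [0, 0, 0], "rot": [0, 0, 0]}, {"dp": [0, 0, 0], "rot": [0, 0, 0]}, {"dp": [0, 0, 0], "rot": [0, 0, 0]}], "claw": 6.4}}

```text
clock: 22.9
tcp_pos: [0.4557, -0.0132, 0.0055]
orientation: [[-0.989, -0.145, 0.001], [-0.145, 0.989, -0.0], [-0.001, -0.0, -1.0]]
contact_force: [1.3, -0.8, 0.2]
width: 0.0659
finger_force: 0.0
```

Call:
{"op": "servo_tool", "data": {"deltas": [{"dp": [0, 0, 0], "rot": [0, 0, 0]}, {"dp": [0, 0, 0], "rot": [0, 0, 0]}], "claw": 5.9}}

```text
clock: 23.1
tcp_pos: [0.4554, -0.0128, 0.0053]
orientation: [[-0.989, -0.145, 0.0], [-0.145, 0.989, 0.0], [-0.0, 0.0, -1.0]]
contact_force: [-2.2, 2.8, 1.6]
width: 0.0592
finger_force: 6.8
```

Call:
{"op": "servo_tool", "data": {"deltas": [{"dp": [0, 0.2, 0], "rot": [0, 0, 0]}, {"dp": [0, 0.2, 0], "rot": [0, 0, 0]}, {"dp": [0, 0.1, 0], "rot": [0, 0, 0]}], "claw": 5}}

```text
clock: 23.4
tcp_pos: [0.4549, -0.0086, 0.0053]
orientation: [[-0.99, -0.144, 0.0], [-0.144, 0.99, -0.001], [-0.0, -0.001, -1.0]]
contact_force: [0.0, -4.4, 2.3]
width: 0.0501
finger_force: 5.5
```

Call:
{"op": "servo_tool", "data": {"deltas": [{"dp": [0, 0.2, 0], "rot": [0, 0, 0]}, {"dp": [0, 0.2, 0], "rot": [0, 0, 0]}, {"dp": [0, 0, 0], "rot": [0, 0, 0]}], "claw": 4.3}}

```text
clock: 23.7
tcp_pos: [0.4544, -0.0041, 0.0053]
orientation: [[-0.989, -0.145, 0.0], [-0.145, 0.989, -0.0], [-0.0, -0.0, -1.0]]
contact_force: [0.2, -1.8, 2.7]
width: 0.0432
finger_force: 7.6
```

Call:
{"op": "servo_tool", "data": {"deltas": [{"dp": [0, 0, 0], "rot": [0, 0, 0]}, {"dp": [0, -0.3, 0], "rot": [0, 0, 0]}, {"dp": [0, -0.3, 0], "rot": [0, 0, 0]}, {"dp": [0, -0.3, 0], "rot": [0, 0, 0]}, {"dp": [0, 0, 0], "rot": [0, 0, 0]}], "claw": 6.2}}

```text
clock: 24.2
tcp_pos: [0.4552, -0.0135, 0.0051]
orientation: [[-0.99, -0.144, -0.0], [-0.144, 0.99, 0.0], [0.0, 0.0, -1.0]]
contact_force: [-1.2, 0.2, -0.1]
width: 0.0621
finger_force: 1.5
```

Call:
{"op": "servo_tool", "data": {"deltas": [{"dp": [0, 0.3, 0], "rot": [0, 0, 0]}, {"dp": [0, 0.3, 0], "rot": [0, 0, 0]}, {"dp": [0, 0.3, 0], "rot": [0, 0, 0]}, {"dp": [0, 0, 0], "rot": [0, 0, 0]}], "claw": 4.3}}

```text
clock: 24.6
tcp_pos: [0.4541, -0.0036, 0.0053]
orientation: [[-0.989, -0.146, 0.0], [-0.146, 0.989, 0.0], [-0.0, 0.0, -1.0]]
contact_force: [-1.6, 1.4, -0.4]
width: 0.0437
finger_force: 9.3
```

```bash
cat > g.py <<'E'
from h import *
import sys
Sc=viewer.get_image("scene")[...,::-1].copy(); cv2.imwrite(f"pics/s{sys.argv[1]}.png",Sc)
cv2.imwrite(f"pics/c{sys.argv[1]}.png",cv2.resize(Sc[170:310,190:330],(600,600),interpolation=cv2.INTER_CUBIC))
E
python3 g.py 9
```

```text
(no output)
```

View pics/c9.png

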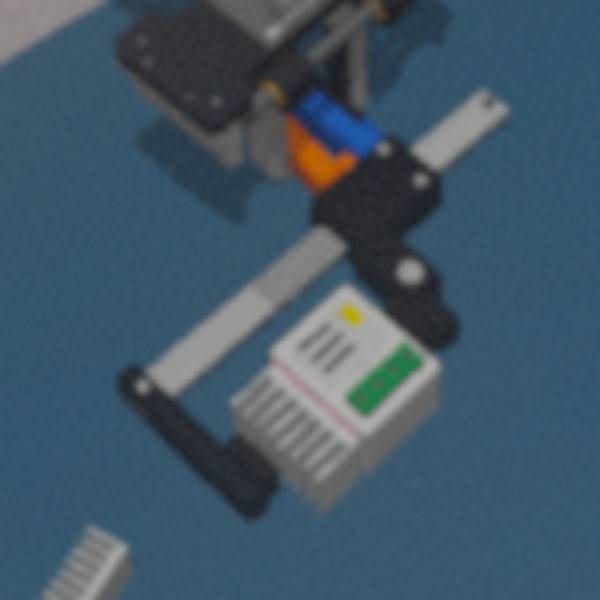

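The far pad at (250,470) is close to the fins and everything is still square. That used up the picture allowance and went one over it: 11 viewed against a limit of 10. From here I'll go by numbers only.

Call:
{"op": "servo_tool", "data": {"deltas": [{"dp": [0, 0, 0], "rot": [0, 0, 0]}, {"dp": [0, -0.3, 0], "rot": [0, 0, 0]}, {"dp": [0, -0.3, 0], "rot": [0, 0, 0]}, {"dp": [0, -0.3, 0], "rot": [0, 0, 0]}, {"dp": [0, 0, 0], "rot": [0, 0, 0]}], "claw": 6.2}}

```text
clock: 25.15
tcp_pos: [0.4554, -0.0136, 0.0052]
orientation: [[-0.99, -0.144, -0.0], [-0.144, 0.99, 0.0], [0.0, 0.0, -1.0]]
contact_force: [-0.2, 0.1, 0.6]
width: 0.0619
finger_force: 1.2
```

Call:
{"op": "servo_tool", "data": {"deltas": [{"dp": [0, 0.3, 0], "rot": [0, 0, 0]}, {"dp": [0, 0.3, 0], "rot": [0, 0, 0]}, {"dp": [0, 0.3, 0], "rot": [0, 0, 0]}, {"dp": [0, 0, 0], "rot": [0, 0, 0]}], "claw": 4.3}}

```text
clock: 25.55
tcp_pos: [0.4544, -0.0037, 0.0053]
orientation: [[-0.989, -0.145, 0.001], [-0.145, 0.989, 0.0], [-0.001, 0.0, -1.0]]
contact_force: [0.2, -1.4, -0.5]
width: 0.0434
finger_force: 12.2
```

Call:
{"op": "servo_tool", "data": {"deltas": [{"dp": [0, 0, 0], "rot": [0, 0, 0]}, {"dp": [0, -0.3, 0], "rot": [0, 0, 0]}, {"dp": [0, -0.3, 0], "rot": [0, 0, 0]}, {"dp": [0, -0.3, 0], "rot": [0, 0, 0]}, {"dp": [0, 0, 0], "rot": [0, 0, 0]}], "claw": 6.2}}

```text
clock: 26.05
tcp_pos: [0.4554, -0.0136, 0.0051]
orientation: [[-0.99, -0.144, -0.0], [-0.144, 0.99, 0.0], [0.0, 0.0, -1.0]]
contact_force: [-0.4, 0.8, -0.1]
width: 0.0623
finger_force: 1.2
```

Call:
{"op": "servo_tool", "data": {"deltas": [{"dp": [0, 0.2, 0], "rot": [0, 0, 0]}, {"dp": [0, 0.2, 0], "rot": [0, 0, 0]}, {"dp": [0, 0.1, 0], "rot": [0, 0, 0]}], "claw": 5.1}}

```text
clock: 26.35
tcp_pos: [0.4548, -0.0083, 0.0053]
orientation: [[-0.989, -0.145, 0.0], [-0.145, 0.989, -0.0], [-0.0, -0.0, -1.0]]
contact_force: [0.1, -4.2, 1.0]
width: 0.0514
finger_force: 5.7
```

Call:
{"op": "servo_tool", "data": {"deltas": [{"dp": [0, 0.2, 0], "rot": [0, 0, 0]}, {"dp": [0, 0, 0], "rot": [0, 0, 0]}], "claw": 4.7}}

```text
clock: 26.55
tcp_pos: [0.4547, -0.006, 0.0053]
orientation: [[-0.989, -0.145, 0.001], [-0.145, 0.989, 0.0], [-0.001, 0.0, -1.0]]
contact_force: [1.0, 0.1, -0.1]
width: 0.0471
finger_force: 8.7
```

Call:
{"op": "servo_tool", "data": {"deltas": [{"dp": [0, 0.2, 0], "rot": [0, 0, 0]}, {"dp": [0, 0, 0], "rot": [0, 0, 0]}], "claw": 4.3}}

```text
clock: 26.75
tcp_pos: [0.4545, -0.0039, 0.0053]
orientation: [[-0.989, -0.145, 0.001], [-0.145, 0.989, 0.0], [-0.001, 0.0, -1.0]]
contact_force: [3.2, -0.2, -0.6]
width: 0.0431
finger_force: 12.2
```

Call:
{"op": "servo_tool", "data": {"deltas": [{"dp": [0, 0, 0], "rot": [0, 0, 0]}, {"dp": [0, -0.3, 0], "rot": [0, 0, 0]}, {"dp": [0, -0.3, 0], "rot": [0, 0, 0]}, {"dp": [0, -0.3, 0], "rot": [0, 0, 0]}, {"dp": [0, 0, 0], "rot": [0, 0, 0]}], "claw": 6.2}}

```text
clock: 27.25
tcp_pos: [0.4549, -0.0134, 0.005]
orientation: [[-0.989, -0.145, -0.001], [-0.145, 0.989, 0.0], [0.001, 0.0, -1.0]]
contact_force: [-1.9, 1.1, 0.4]
width: 0.0619
finger_force: 2.0
```

Call:
{"op": "servo_tool", "data": {"deltas": [{"dp": [0, 0.2, 0], "rot": [0, 0, 0]}, {"dp": [0, 0.2, 0], "rot": [0, 0, 0]}, {"dp": [0, 0.1, 0], "rot": [0, 0, 0]}], "claw": 5.1}}

```text
clock: 27.55
tcp_pos: [0.4547, -0.0083, 0.0052]
orientation: [[-0.989, -0.145, 0.0], [-0.145, 0.989, -0.0], [-0.0, -0.0, -1.0]]
contact_force: [0.5, -3.0, -1.7]
width: 0.0511
finger_force: 7.4
```

Call:
{"op": "servo_tool", "data": {"deltas": [{"dp": [0, 0.2, 0], "rot": [0, 0, 0]}, {"dp": [0, 0, 0], "rot": [0, 0, 0]}], "claw": 4.7}}

```text
clock: 27.75
tcp_pos: [0.4548, -0.0061, 0.0053]
orientation: [[-0.989, -0.145, 0.001], [-0.145, 0.989, 0.0], [-0.001, 0.0, -1.0]]
contact_force: [2.0, -0.9, -2.7]
width: 0.047
finger_force: 8.5
```

Call:
{"op": "servo_tool", "data": {"deltas": [{"dp": [0, 0.2, 0], "rot": [0, 0, 0]}, {"dp": [0, 0, 0], "rot": [0, 0, 0]}], "claw": 4.3}}

```text
clock: 27.95
tcp_pos: [0.4543, -0.0039, 0.0053]
orientation: [[-0.989, -0.145, 0.0], [-0.145, 0.989, 0.0], [-0.0, 0.0, -1.0]]
contact_force: [2.1, 0.4, -3.0]
width: 0.043
finger_force: 13.4
```

Call:
{"op": "servo_tool", "data": {"deltas": [{"dp": [0, 0, 0], "rot": [0, 0, 0]}, {"dp": [0, -0.3, 0], "rot": [0, 0, 0]}, {"dp": [0, -0.3, 0], "rot": [0, 0, 0]}, {"dp": [0, -0.3, 0], "rot": [0, 0, 0]}, {"dp": [0, 0, 0], "rot": [0, 0, 0]}], "claw": 6.2}}

```text
clock: 28.45
tcp_pos: [0.4551, -0.0134, 0.0051]
orientation: [[-0.989, -0.145, -0.001], [-0.145, 0.989, 0.0], [0.001, 0.0, -1.0]]
contact_force: [-2.1, 0.7, 0.2]
width: 0.0625
finger_force: 1.7
```

Call:
{"op": "servo_tool", "data": {"deltas": [{"dp": [0, 0.15, 0], "rot": [0, 0, 0]}, {"dp": [0, 0.15, 0], "rot": [0, 0, 0]}, {"dp": [0, 0, 0], "rot": [0, 0, 0]}], "claw": 5.4}}

```text
clock: 28.75
tcp_pos: [0.4547, -0.0101, 0.0051]
orientation: [[-0.989, -0.145, -0.0], [-0.145, 0.989, -0.0], [0.0, 0.0, -1.0]]
contact_force: [-3.8, 1.8, -0.5]
width: 0.0547
finger_force: 8.2
```

Call:
{"op": "servo_tool", "data": {"deltas": [{"dp": [0, 0.15, 0], "rot": [0, 0, 0]}, {"dp": [0, 0, 0], "rot": [0, 0, 0]}], "claw": 5.1}}

```text
clock: 28.95
tcp_pos: [0.4548, -0.0086, 0.0052]
orientation: [[-0.989, -0.145, 0.0], [-0.145, 0.989, 0.0], [-0.0, 0.0, -1.0]]
contact_force: [-2.7, 1.4, 0.1]
width: 0.0517
finger_force: 14.4
```

Call:
{"op": "servo_tool", "data": {"deltas": [{"dp": [0, 0.15, 0], "rot": [0, 0, 0]}, {"dp": [0, 0, 0], "rot": [0, 0, 0]}], "claw": 4.8}}

```text
clock: 29.15
tcp_pos: [0.4548, -0.0071, 0.0053]
orientation: [[-0.989, -0.145, 0.0], [-0.145, 0.989, 0.0], [-0.0, 0.0, -1.0]]
contact_force: [-1.3, 0.8, -2.8]
width: 0.0481
finger_force: 14.2
```

Call:
{"op": "servo_tool", "data": {"deltas": [{"dp": [0, 0.1, 0], "rot": [0, 0, 0]}, {"dp": [0, 0, 0], "rot": [0, 0, 0]}], "claw": 4.6}}

```text
clock: 29.35
tcp_pos: [0.4545, -0.0063, 0.0052]
orientation: [[-0.99, -0.145, 0.0], [-0.145, 0.99, 0.0], [-0.0, 0.0, -1.0]]
contact_force: [-1.0, 1.1, -0.9]
width: 0.0463
finger_force: 11.4
```

Call:
{"op": "servo_tool", "data": {"deltas": [{"dp": [0, 0.1, 0], "rot": [0, 0, 0]}, {"dp": [0, 0, 0], "rot": [0, 0, 0]}], "claw": 4.4}}

```text
clock: 29.55
tcp_pos: [0.4544, -0.0053, 0.0053]
orientation: [[-0.989, -0.145, 0.0], [-0.145, 0.989, 0.0], [-0.0, -0.0, -1.0]]
contact_force: [0.6, 0.6, -1.9]
width: 0.0444
finger_force: 11.1
```

Call:
{"op": "servo_tool", "data": {"deltas": [{"dp": [0, 0.1, 0], "rot": [0, 0, 0]}, {"dp": [0, 0, 0], "rot": [0, 0, 0]}], "claw": 4.2}}

```text
clock: 29.75
tcp_pos: [0.4544, -0.0043, 0.0053]
orientation: [[-0.989, -0.145, 0.0], [-0.145, 0.989, 0.0], [-0.0, -0.0, -1.0]]
contact_force: [2.4, -0.6, -3.4]
width: 0.0429
finger_force: 25.2
```

```bash
python3 - <<'E'
from h import *
Sc=viewer.get_image("scene")[...,::-1].copy(); T=viewer.get_image("top")[...,::-1].copy(); cv2.imwrite("pics/s10.png",Sc); cv2.imwrite("pics/t10.png",T)
xc=np.array([.139,-.990]); yc=np.array([.990,.139]); o=np.array([512.2,-21.3])
for k in ("8","10"):
    Sc=cv2.imread(f"pics/s{k}.png"); V=cv2.cvtColor(Sc,cv2.COLOR_BGR2HSV)
    H,S,V=[V[...,i].astype(int) for i in range(3)]
    for n,w in(("far",(205,245,60,60)),("near",(265,215,50,45))):
        m=biggest((V<50)&win(Sc.shape,*w)); v,u=np.nonzero(m); P=ray("scene",np.c_[u,v],.028)[:,:2]*1000-o; q=np.c_[P@xc,P@yc]; print(k,n,q.min(0).round(1),q.max(0).round(1),len(u))
    g=biggest((H>40)&(H<85)&(S>90)&win(Sc.shape,245,225,60,60)); print(k,"green",*rect("scene",g,.05))
    p=((H>150)|(H<10))&(S>25)&win(Sc.shape,235,240,55,40); print(k,"tape",*rect("scene",biggest(p),.044))
    r=biggest((V>110)&(S<60)&win(Sc.shape,222,215,60,50)); 
E
```

```text
8 far [139.1  -0.4] [160.1  86.8] 187
8 near [-32.5 -13.6] [29.3 84.7] 377
8 green [606.8 -73.6] [36.5 12.1] -83.2 105 [607.  -74.1]
8 tape [ 589.1 -103.5] [45.8  3.1] 7.0 27 [ 589.4 -103.1]
10 far [119. -10.] [138.7  79.1] 143
10 near [-33.9 -10.1] [25.5 43.2] 270
10 green [607.7 -71.2] [38.  12.1] -86.6 109 [607.9 -71.6]
10 tape [590.5 -99.6] [53.3  2.9] 4.0 37 [589.7 -99.3]
```

Call:
{"op": "servo_tool", "data": {"deltas": [{"dp": [0, 0, 0], "rot": [0, 0, 0]}, {"dp": [0, -0.3, 0], "rot": [0, 0, 0]}, {"dp": [0, -0.3, 0], "rot": [0, 0, 0]}, {"dp": [0, -0.3, 0], "rot": [0, 0, 0]}, {"dp": [0, 0, 0], "rot": [0, 0, 0]}], "claw": 6.2}}

```text
clock: 30.35
tcp_pos: [0.4551, -0.0133, 0.0051]
orientation: [[-0.989, -0.145, -0.001], [-0.145, 0.989, 0.0], [0.001, 0.0, -1.0]]
contact_force: [-2.2, 0.7, 0.2]
width: 0.0619
finger_force: 1.8
```

Call:
{"op": "servo_tool", "data": {"deltas": [{"dp": [0, 0.15, 0], "rot": [0, 0, 0]}, {"dp": [0, 0.15, 0], "rot": [0, 0, 0]}, {"dp": [0, 0, 0], "rot": [0, 0, 0]}], "claw": 5.5}}

```text
clock: 30.65
tcp_pos: [0.4548, -0.0101, 0.0052]
orientation: [[-0.989, -0.145, -0.0], [-0.145, 0.989, -0.0], [0.0, -0.0, -1.0]]
contact_force: [-2.8, 1.6, 0.2]
width: 0.0549
finger_force: 7.2
```

Call:
{"op": "servo_tool", "data": {"deltas": [{"dp": [0, 0.1, 0], "rot": [0, 0, 0]}, {"dp": [0, 0, 0], "rot": [0, 0, 0]}], "claw": 5.3}}

```text
clock: 30.85
tcp_pos: [0.4548, -0.0092, 0.0052]
orientation: [[-0.989, -0.145, -0.0], [-0.145, 0.989, -0.0], [0.0, -0.0, -1.0]]
contact_force: [-2.4, 0.9, -1.0]
width: 0.0533
finger_force: 12.1
```

Call:
{"op": "servo_tool", "data": {"deltas": [{"dp": [0, 0.1, 0], "rot": [0, 0, 0]}, {"dp": [0, 0, 0], "rot": [0, 0, 0]}], "claw": 5.1}}

```text
clock: 31.05
tcp_pos: [0.4548, -0.0082, 0.0052]
orientation: [[-0.989, -0.145, 0.0], [-0.145, 0.989, 0.0], [-0.0, 0.0, -1.0]]
contact_force: [-0.9, 0.7, -1.0]
width: 0.051
finger_force: 10.2
```

Call:
{"op": "servo_tool", "data": {"deltas": [{"dp": [0, 0.1, 0], "rot": [0, 0, 0]}, {"dp": [0, 0, 0], "rot": [0, 0, 0]}], "claw": 4.9}}

```text
clock: 31.25
tcp_pos: [0.4548, -0.0072, 0.0053]
orientation: [[-0.989, -0.145, 0.0], [-0.145, 0.989, 0.0], [-0.0, 0.0, -1.0]]
contact_force: [-1.7, 1.9, -2.4]
width: 0.0491
finger_force: 10.6
```

Call:
{"op": "servo_tool", "data": {"deltas": [{"dp": [0, 0.1, 0], "rot": [0, 0, 0]}, {"dp": [0, 0, 0], "rot": [0, 0, 0]}], "claw": 4.7}}

```text
clock: 31.45
tcp_pos: [0.4545, -0.0062, 0.0053]
orientation: [[-0.989, -0.145, 0.0], [-0.145, 0.989, 0.0], [-0.0, 0.0, -1.0]]
contact_force: [0.1, -0.0, -1.6]
width: 0.0472
finger_force: 9.6
```

Call:
{"op": "servo_tool", "data": {"deltas": [{"dp": [0, 0.1, 0], "rot": [0, 0, 0]}, {"dp": [0, 0, 0], "rot": [0, 0, 0]}], "claw": 4.5}}

```text
clock: 31.65
tcp_pos: [0.4544, -0.0051, 0.0052]
orientation: [[-0.989, -0.145, 0.0], [-0.145, 0.989, 0.0], [-0.0, 0.0, -1.0]]
contact_force: [0.8, 0.7, -1.6]
width: 0.0452
finger_force: 9.5
```

Call:
{"op": "servo_tool", "data": {"deltas": [{"dp": [0, 0.1, 0], "rot": [0, 0, 0]}, {"dp": [0, 0, 0], "rot": [0, 0, 0]}], "claw": 4.35}}

```text
clock: 31.85
tcp_pos: [0.4544, -0.0043, 0.0053]
orientation: [[-0.989, -0.145, 0.0], [-0.145, 0.989, 0.0], [-0.0, 0.0, -1.0]]
contact_force: [1.1, -0.3, -1.8]
width: 0.0435
finger_force: 13.7
```

```bash
cat > k.py <<'E'
from h import *
import sys
k=sys.argv[1]
Sc=viewer.get_image("scene")[...,::-1].copy(); cv2.imwrite(f"pics/s{k}.png",Sc)
xc=np.array([.139,-.990]); yc=np.array([.990,.139]); o=np.array([512.2,-21.3])
h=cv2.cvtColor(Sc,cv2.COLOR_BGR2HSV); H,S,V=[h[...,i].astype(int) for i in range(3)]
m=biggest((V<50)&win(Sc.shape,205,235,65,65)); v,u=np.nonzero(m); P=ray("scene",np.c_[u,v],.028)[:,:2]*1000-o; q=np.c_[P@xc,P@yc]; print("far",q.min(0).round(1),q.max(0).round(1),len(u))
g=biggest((H>40)&(H<85)&(S>90)&win(Sc.shape,245,225,70,60)); print("green",*rect("scene",g,.05))
p=((H>150)|(H<10))&(S>25)&win(Sc.shape,235,230,60,50); print("tape",*rect("scene",biggest(p),.044))
E
python3 k.py 11
```

```text
far [119.   -6.7] [140.1  79.1] 145
green [608.2 -71.9] [36.8 12.2] -88.4 109 [608.2 -72.1]
tape [587.6 -99.5] [47.5  2.9] 1.4 26 [584.8 -99.6]
```

```bash
cat > b.py <<'E'
from h import *
def bars(k):
    Sc=cv2.imread(f"pics/s{k}.png"); h=cv2.cvtColor(Sc,cv2.COLOR_BGR2HSV); H,S,V=[h[...,i].astype(int) for i in range(3)]
    tail=biggest((V>115)&(S<70)&win(Sc.shape,283,185,45,30)); print(k,"tail",*rect("scene",tail,.018))
    fr=biggest((V>105)&(S<70)&win(Sc.shape,215,222,60,42)); print(k,"front",*rect("scene",fr,.018))
    bl=biggest((V<50)&win(Sc.shape,262,200,45,55)); v,u=np.nonzero(bl); P=ray("scene",np.c_[u,v],.028)[:,:2]*1000; print(k,"housing mean",P.mean(0).round(1),P.min(0).round(1),P.max(0).round(1),len(u))
    b=(H>95)&(H<125)&(S>170)&(V>100)&win(Sc.shape,240,175,60,45); print(k,"blue",*rect("scene",biggest(b),.026)) if b.any() else 0
if __name__=="__main__":
    for k in(8,9,10,11): bars(k)
E
python3 b.py
```

```text
8 tail [502.4  48.9] [38.6 19.9] -82.2 130 [502.7  48.6]
8 front [525.3 -97.8] [130.   21.2] -81.2 531 [525.2 -98.6]
8 housing mean [535.3 -16.3] [494.6 -41.2] [598.8  20.8] 518
8 blue [445.2   3.2] [88.9 22.3] 7.6 251 [448.2   2.5]
9 tail [505.9  55.8] [53.2 20.1] -85.3 180 [506.2  54.9]
9 front [552.8 -83.4] [62.6 60.6] -38.5 504 [563.5 -82.7]
9 housing mean [534.8 -16.3] [497.3 -41.1] [600.6  20.8] 500
9 blue [470.6   5.5] [43.1 20.4] 18.2 126 [471.2   6.6]
10 tail [512.5  61.4] [67.3 20.4] -86.8 236 [512.6  60.7]
10 front [553.4 -82.7] [62.6 58.8] -38.5 508 [564.  -82.6]
10 housing mean [525.1 -14.7] [501.3 -42.7] [557.9  17.2] 353
10 blue [471.4   3. ] [47.2 19. ] 11.8 136 [473.3   4.2]
11 tail [514.  62.] [68.3 20.5] -86.9 238 [513.9  61. ]
11 front [553.4 -82.7] [62.6 58.8] -38.5 503 [564.2 -82.7]
11 housing mean [526.1 -15.1] [502.6 -42.9] [556.   17.2] 372
11 blue [472.2   3.6] [48.9 18.9] 12.8 138 [474.2   4.7]
```

Call:
{"op": "servo_tool", "data": {"deltas": [{"dp": [0, 0, 0], "rot": [0, 0, 0]}, {"dp": [0, -0.3, 0], "rot": [0, 0, 0]}, {"dp": [0, -0.3, 0], "rot": [0, 0, 0]}, {"dp": [0, -0.3, 0], "rot": [0, 0, 0]}, {"dp": [0, 0, 0], "rot": [0, 0, 0]}], "claw": 6.6}}

```text
clock: 32.4
tcp_pos: [0.4553, -0.0135, 0.0052]
orientation: [[-0.99, -0.144, -0.0], [-0.144, 0.99, 0.0], [0.0, 0.0, -1.0]]
contact_force: [0.3, -0.5, 0.2]
width: 0.066
finger_force: 0.0
```

```bash
python3 k.py 12; python3 -c "
import b; b.bars(12)"; python3 - <<'E'
from h import *
T=viewer.get_image("top")[...,::-1].copy(); cv2.imwrite("pics/t12.png",T); h=cv2.cvtColor(T,cv2.COLOR_BGR2HSV)
print(h[150:225:4,285:370:3,2])
E
```

```text
far [119.   -6.7] [140.1  79.1] 156
green [608.2 -72. ] [36.7 12.1] -88.4 106 [608.1 -72.8]
tape [580.4 -99.8] [26.9  2.9] 0.4 19 [580.2 -99.8]
12 tail [514.9  61.4] [67.  20.2] -87.3 234 [515.2  60.8]
12 front [553.4 -82.7] [62.6 58.8] -38.5 505 [564.1 -82.8]
12 housing mean [527.5 -14.6] [503.3 -42.6] [559.8  17.4] 383
12 blue [469.1   4.9] [57.9 19.2] 10.1 159 [471.   6.]
[[150 151 154 151 152 152 153 153 158 156 152 157 158 157 153 156 154 155
  154 158 156 153 154 155 158 154 158 156 154]
 [153 155 154 150 151 153 155 158 154 153 153 153 154 154 158 152 154 158
  156 158 159 158 156 156 156 156 158 154 159]
 [152 157 155 154 154 154 153 155 156 157 156 156 156 160 158 157 158 151
  155 156 155 155 156 157 160 157 160 155 157]
 [150 155 159 155 153 155 154 153 156 152 154 155 154 155 157 157 157 153
  154 156 156 157 153 153 158 156 158 158 159]
 [155 154 152 153 153 154 156 156 153 154 156 156 155 155 159 156 156 156
  156 155 156 157 156 160 158 160 149 157 157]
 [154 158 155 158 154 157 155 156 153 155 151 158 156 156 156 154 155 157
  154 153 152 156 157 159 161 156 156 156 1
[... 877 characters left out ...]
134 135 108 120 145 154 154 157 117  97 150 162
   17  59 150 159 155 157 156 156 158 160 157]
 [153 155 155 121 113 119 122 113 117 117 107 158 162 167 180 156 158 163
   22  54 150 156 154 159 156 158 158 157 156]
 [157 111 113 120 119 122 122 114 119 116 118 112 119 186 197 201 191 232
  161  84 146 154 160 159 159 155 155 159 159]
 [121 121 115 121 119 117 119 121 119 119 114 116 114 110 102  90 181 167
  200  55  76 155 153 157 160 154 160 156 157]
 [121 116 115 116 121 119 123 122 123 118 121 113 116 117 114 110 103  83
   89  25 156 155 153 153 155 157 154 154 154]
 [106 115 114 118 113 126 122 117 121 123 121 115 115 117 114 110 108 104
  100 130 154 153 152 154 156 158 156 155 157]]
```

Call:
{"op": "servo_tool", "data": {"deltas": [{"dp": [0, 0.15, 0], "rot": [0, 0, 0.2]}, {"dp": [0, 0.15, 0], "rot": [0, 0, 0.2]}, {"dp": [0, 0, 0], "rot": [0, 0, 0]}, {"dp": [0, 0, 0], "rot": [0, 0, 0]}], "claw": 5.5}}

```text
clock: 32.9
tcp_pos: [0.4547, -0.0098, 0.0052]
orientation: [[-0.996, -0.09, -0.0], [-0.09, 0.996, 0.0], [0.0, 0.0, -1.0]]
contact_force: [-2.7, 3.2, 0.9]
width: 0.0552
finger_force: 10.7
```

Call:
{"op": "servo_tool", "data": {"deltas": [{"dp": [0, 0.2, 0], "rot": [0, 0, 0]}, {"dp": [0, 0, 0], "rot": [0, 0, 0]}, {"dp": [0, 0, 0], "rot": [0, 0, 0]}], "claw": 5.1}}

```text
clock: 33.2
tcp_pos: [0.4547, -0.0081, 0.0052]
orientation: [[-0.996, -0.089, -0.0], [-0.089, 0.996, 0.0], [0.0, 0.0, -1.0]]
contact_force: [-3.9, 3.4, 1.3]
width: 0.0514
finger_force: 11.5
```

Call:
{"op": "servo_tool", "data": {"deltas": [{"dp": [0, 0.2, 0], "rot": [0, 0, 0]}, {"dp": [0, 0, 0], "rot": [0, 0, 0]}, {"dp": [0, 0, 0], "rot": [0, 0, 0]}], "claw": 4.7}}

```text
clock: 33.5
tcp_pos: [0.4548, -0.0061, 0.0052]
orientation: [[-0.996, -0.09, 0.0], [-0.09, 0.996, 0.0], [-0.0, 0.0, -1.0]]
contact_force: [-1.2, 3.5, 0.2]
width: 0.0472
finger_force: 13.8
```

Call:
{"op": "servo_tool", "data": {"deltas": [{"dp": [0, 0.15, 0], "rot": [0, 0, 0]}, {"dp": [0, 0, 0], "rot": [0, 0, 0]}, {"dp": [0, 0, 0], "rot": [0, 0, 0]}], "claw": 4.4}}

```text
clock: 33.8
tcp_pos: [0.4544, -0.0049, 0.0052]
orientation: [[-0.996, -0.089, -0.0], [-0.089, 0.996, -0.0], [0.0, -0.0, -1.0]]
contact_force: [-2.2, -0.1, 1.1]
width: 0.0443
finger_force: 9.6
```

Call:
{"op": "servo_tool", "data": {"deltas": [{"dp": [0, 0.1, 0], "rot": [0, 0, 0]}, {"dp": [0, 0, 0], "rot": [0, 0, 0]}, {"dp": [0, 0, 0], "rot": [0, 0, 0]}], "claw": 4.25}}

```text
clock: 34.1
tcp_pos: [0.4545, -0.0039, 0.0052]
orientation: [[-0.996, -0.089, 0.0], [-0.089, 0.996, -0.0], [-0.0, -0.0, -1.0]]
contact_force: [-1.4, -1.3, 0.2]
width: 0.0424
finger_force: 9.2
```

```bash
python3 k.py 13; python3 -c "
import b; b.bars(13)"
```

```text
far [119.3  -2.1] [140.1  79.1] 133
green [608.7 -72.6] [35.3 12.1] -88.4 105 [608.7 -72.6]
tape [ 577.4 -100.5] [27.   2.9] 4.0 16 [ 574.6 -100.7]
13 tail [515.6  62.1] [68.1 20.2] -88.2 234 [515.6  60.4]
13 front [553.4 -82.7] [62.6 58.8] -38.5 501 [564.3 -82.8]
13 housing mean [527.6 -15.6] [503.3 -42.9] [557.9  15.8] 382
13 blue [472.9   3.8] [50.9 19.2] 9.5 145 [474.2   4.4]
```

Call:
{"op": "servo_tool", "data": {"deltas": [{"dp": [0, 0, 0], "rot": [0, 0, 0]}, {"dp": [0, 0, 0], "rot": [0, 0, 0]}, {"dp": [0, 0, 0], "rot": [0, 0, 0]}, {"dp": [0, 0, 0], "rot": [0, 0, 0]}, {"dp": [0, 0, 0], "rot": [0, 0, 0]}], "claw": 8}}

```text
clock: 34.65
tcp_pos: [0.4545, -0.0036, 0.0052]
orientation: [[-0.996, -0.09, 0.0], [-0.09, 0.996, 0.0], [-0.0, 0.0, -1.0]]
contact_force: [-0.3, -0.1, -0.3]
width: 0.0783
finger_force: 0.0
```

```bash
python3 -c "
from h import *
plan(463,-9,4,92.5)"; python3 k.py 14;python3 -c "
import b; b.bars(14)"
```

```text
t 34.6 tcp [454.5  -3.6   5.2] yaw 95.1 tilt deg [0.01 0.01] F [-0.3 -0.1 -0.3] w 78.3 ff 0.0 j7 60
 shift in tool now (cm) [-0.8  -0.62  0.12]  in final tool (cm) [-0.83 -0.58  0.12]  turn z units 0.33
far [118.8  -0.8] [139.8  76.2] 135
green [608.1 -73.4] [36.7 12.3] -89.3 109 [608.1 -73.2]
tape [604.8 -99.9] [16.2  2.8] -6.8 11 [604.1 -99.7]
14 tail [519.2  63.9] [68.1 20.6] -89.2 233 [519.1  62.7]
14 front [552.7 -83.5] [62.6 60.8] -38.5 514 [563.8 -83.4]
14 housing mean [528.8 -12.8] [505.3 -41.2] [557.9  17.7] 386
14 blue [469.    6.9] [62.7 19.8] 7.6 170 [471.4   8.5]
```

Call:
{"op": "servo_tool", "data": {"deltas": [{"dp": [-0.6, -0.2, 0], "rot": [0, 0, 0.2]}, {"dp": [-0.5, -0.2, 0.05], "rot": [0, 0, 0.25]}, {"dp": [0, 0, 0], "rot": [0, 0, 0]}]}}

```text
clock: 35.0
tcp_pos: [0.4666, -0.007, 0.0047]
orientation: [[-1.0, -0.024, 0.0], [-0.024, 1.0, 0.0], [-0.001, 0.0, -1.0]]
contact_force: [-1.0, -0.4, -0.1]
width: 0.0799
finger_force: 0.0
```

Call:
{"op": "servo_tool", "data": {"deltas": [{"dp": [0, 0, 0], "rot": [0, 0, 0]}, {"dp": [0, 0, 0], "rot": [0, 0, 0]}, {"dp": [0, 0, 0], "rot": [0, 0, 0]}], "claw": 6.2}}

```text
clock: 35.3
tcp_pos: [0.4656, -0.0071, 0.0047]
orientation: [[-1.0, -0.027, -0.0], [-0.027, 1.0, -0.0], [0.0, -0.0, -1.0]]
contact_force: [1.1, -1.9, -0.1]
width: 0.0628
finger_force: 1.1
```

Call:
{"op": "servo_tool", "data": {"deltas": [{"dp": [0, 0.1, 0], "rot": [0, 0, 0]}, {"dp": [0, 0, 0], "rot": [0, 0, 0]}], "claw": 5.9}}

```text
clock: 35.5
tcp_pos: [0.4656, -0.0058, 0.0047]
orientation: [[-1.0, -0.027, -0.0], [-0.027, 1.0, 0.0], [0.0, 0.0, -1.0]]
contact_force: [0.5, -0.9, -1.0]
width: 0.0591
finger_force: 3.8
```

Call:
{"op": "servo_tool", "data": {"deltas": [{"dp": [0, 0.1, 0], "rot": [0, 0, 0]}, {"dp": [0, 0, 0], "rot": [0, 0, 0]}], "claw": 5.7}}

```text
clock: 35.7
tcp_pos: [0.4655, -0.0048, 0.0046]
orientation: [[-1.0, -0.027, -0.0], [-0.027, 1.0, 0.0], [0.0, 0.0, -1.0]]
contact_force: [-0.9, -0.5, -0.5]
width: 0.0571
finger_force: 7.4
```

Call:
{"op": "servo_tool", "data": {"deltas": [{"dp": [0, 0.1, 0], "rot": [0, 0, 0]}, {"dp": [0, 0, 0], "rot": [0, 0, 0]}], "claw": 5.5}}

```text
clock: 35.9
tcp_pos: [0.4654, -0.0038, 0.0047]
orientation: [[-1.0, -0.027, -0.0], [-0.027, 1.0, 0.0], [0.0, 0.0, -1.0]]
contact_force: [-2.2, -1.0, 0.3]
width: 0.0551
finger_force: 5.9
```

Call:
{"op": "servo_tool", "data": {"deltas": [{"dp": [0, 0.1, 0], "rot": [0, 0, 0]}, {"dp": [0, 0, 0], "rot": [0, 0, 0]}], "claw": 5.3}}

```text
clock: 36.1
tcp_pos: [0.4654, -0.0029, 0.0047]
orientation: [[-1.0, -0.027, -0.0], [-0.027, 1.0, -0.0], [0.0, -0.0, -1.0]]
contact_force: [-2.1, -0.4, -0.3]
width: 0.0532
finger_force: 6.1
```

Call:
{"op": "servo_tool", "data": {"deltas": [{"dp": [0, 0.15, 0], "rot": [0, 0, 0]}, {"dp": [0, 0, 0], "rot": [0, 0, 0]}], "claw": 5.0}}

```text
clock: 36.3
tcp_pos: [0.4655, -0.0013, 0.0047]
orientation: [[-1.0, -0.027, -0.0], [-0.027, 1.0, 0.0], [0.0, 0.0, -1.0]]
contact_force: [-2.3, -1.1, -1.1]
width: 0.0501
finger_force: 7.8
```

Call:
{"op": "servo_tool", "data": {"deltas": [{"dp": [0, 0.15, 0], "rot": [0, 0, 0]}, {"dp": [0, 0, 0], "rot": [0, 0, 0]}], "claw": 4.7}}

```text
clock: 36.5
tcp_pos: [0.4656, 0.0004, 0.0047]
orientation: [[-1.0, -0.027, 0.0], [-0.027, 1.0, 0.0], [-0.0, 0.0, -1.0]]
contact_force: [-0.8, 1.0, -0.7]
width: 0.0479
finger_force: 8.9
```

Call:
{"op": "servo_tool", "data": {"deltas": [{"dp": [0, 0.1, 0], "rot": [0, 0, 0]}, {"dp": [0, 0, 0], "rot": [0, 0, 0]}], "claw": 4.5}}

```text
clock: 36.7
tcp_pos: [0.4656, 0.0013, 0.0047]
orientation: [[-1.0, -0.027, 0.0], [-0.027, 1.0, 0.0], [-0.0, 0.0, -1.0]]
contact_force: [-1.3, -0.2, -0.5]
width: 0.0453
finger_force: 9.3
```

Call:
{"op": "servo_tool", "data": {"deltas": [{"dp": [0, 0.1, 0], "rot": [0, 0, 0]}, {"dp": [0, 0, 0], "rot": [0, 0, 0]}], "claw": 4.3}}

```text
clock: 36.9
tcp_pos: [0.4657, 0.0023, 0.0048]
orientation: [[-1.0, -0.027, 0.0], [-0.027, 1.0, 0.0], [-0.0, 0.0, -1.0]]
contact_force: [0.3, 0.4, -1.4]
width: 0.043
finger_force: 10.7
```

```bash
python3 k.py 15;python3 -c "
import b; b.bars(15)"
```

```text
far [118.6  27.1] [138.5  76.1] 91
green [607.8 -73.4] [36.8 12.4] 89.6 109 [607.9 -73.2]
tape [ 586.9 -100. ] [13.6  2.8] -6.8 9 [586.2 -99.6]
15 tail [521.3  65.6] [68.3 20.4] 89.5 242 [521.2  65.1]
15 front [552.7 -83.5] [62.6 60.9] -38.5 525 [563.3 -83.5]
15 housing mean [529.7 -11.5] [505.9 -39.6] [562.9  20.4] 393
15 blue [479.1  11.1] [43.4 18.3] 3.3 123 [480.9  11.1]
```

```bash
python3 - <<'E'
from h import *
for k in(8,9,10,11,12,13,14,15):
    Sc=cv2.imread(f"pics/s{k}.png"); h=cv2.cvtColor(Sc,cv2.COLOR_BGR2HSV); H,S,V=[h[...,i].astype(int) for i in range(3)]
    t=biggest((V>115)&(S<70)&win(Sc.shape,283,140,75,75)); v,u=np.nonzero(t); print(k,*rect("scene",t,.018),"u",u.min(),u.max(),"v",v.min(),v.max())
T=viewer.get_image("top")[...,::-1].copy(); cv2.imwrite("pics/t15.png",T); V=cv2.cvtColor(T,cv2.COLOR_BGR2HSV)[...,2]
print(V[176:200:3,280:350:2])
E
```

```text
8 [502.4  48.9] [38.6 19.9] -82.2 130 [502.7  48.6] u 286 302 v 193 207
9 [505.9  55.8] [53.2 20.1] -85.3 180 [506.2  54.9] u 286 308 v 191 208
10 [512.5  61.4] [67.3 20.4] -86.8 236 [512.6  60.7] u 287 314 v 190 211
11 [514.  62.] [68.3 20.5] -86.9 238 [513.9  61. ] u 288 314 v 190 211
12 [514.9  61.4] [67.  20.2] -87.3 234 [515.2  60.8] u 288 315 v 191 211
13 [515.6  62.1] [68.1 20.2] -88.2 234 [515.6  60.4] u 288 315 v 191 212
14 [519.2  63.9] [68.1 20.6] -89.2 233 [519.1  62.7] u 289 317 v 192 212
15 [521.3  65.6] [68.3 20.4] 89.5 242 [521.2  65.1] u 291 319 v 192 212
[[152 154 155 156  97 106 118 128 121 150 157 155 151 244 240 243 243 244
  245 245 245 240 167 209 201 202 203 203 159 157 154 157 154 158 159]
 [152 158  88 107 118 128 128 123 132 129 118 156  96 243 139 178 136 185
  119 186 116 187 201 238 209 213 213 210 169 155 155 155 153 158 158]
 [154 159  63  54 119 129 128 128 127 128 127 128  76 243 117 116 117 113
  112 110  92 191 189 238 204 210 212 207 168 158 157 159 156 155 156]
 [ 95 116 118 127  84  69 133 130 126 125 126 129 123 122 229 234 234 233
  233 233 230 235 192 235 215 213 213 217 102  28  61  31 157 158 157]
 [121 128 135 136 143 141  58 108 129 129 124 128 126 131 133 170 236 176
  165 162 157 233 206 237 213 210 208 215 102  34  52  32 160 156 158]
 [132 135 145 147 145 151 119  64  56 125 128 131 136 139 145 144 145 198
  167 165 162 234 223 235 184 165 166 168  82  40  56  32 163 155 156]
 [145 147 152 152 154 158 147 138 139 106 100 138 141 145 149 151 154 155
  129 164 157 223 222 235 169 167 166 168  82  45  48  42 155 155 155]
 [151 152 155 155 135 127 127 135 132 142 147  61 146 151 152 155 154 161
  163 172 240 184 233 164 164 170 165 135  87  21  57  39 154 156 158]]
```

Call:
{"op": "servo_tool", "data": {"deltas": [{"dp": [0, 0, 0], "rot": [0, 0, 0]}, {"dp": [0, -0.4, 0], "rot": [0, 0, 0]}, {"dp": [0, -0.4, 0], "rot": [0, 0, 0]}, {"dp": [0, 0, 0], "rot": [0, 0, 0]}], "claw": 8.4}}

```text
clock: 37.4
tcp_pos: [0.4656, -0.0066, 0.0047]
orientation: [[-1.0, -0.026, -0.0], [-0.026, 1.0, -0.0], [0.0, -0.0, -1.0]]
contact_force: [1.1, -0.4, 0.1]
width: 0.072
finger_force: 0.0
```

Call:
{"op": "servo_tool", "data": {"deltas": [{"dp": [0, 0, -2], "rot": [0, 0, 0]}, {"dp": [0, 0, -4], "rot": [0, 0, 0]}, {"dp": [0, 0, -4], "rot": [0, 0, 0]}, {"dp": [0, 3, -2], "rot": [0, 0, 0]}, {"dp": [0, 4.5, 0], "rot": [0, 0, 0]}]}}

```text
clock: 37.9
tcp_pos: [0.4655, 0.0677, 0.1274]
orientation: [[-1.0, -0.021, 0.004], [-0.021, 1.0, -0.001], [-0.004, -0.001, -1.0]]
contact_force: [0.5, -1.1, -0.1]
width: 0.0841
finger_force: 0.0
```

Call:
{"op": "servo_tool", "data": {"deltas": [{"dp": [0, 4.5, 0], "rot": [0, 0, 0]}, {"dp": [0, 4.5, 0], "rot": [0, 0, 0]}, {"dp": [0, 4.5, 0], "rot": [0, 0, 0]}, {"dp": [0, 2, 0], "rot": [0, 0, 0]}]}}

```text
clock: 38.3
tcp_pos: [0.4589, 0.228, 0.1251]
orientation: [[-1.0, -0.03, 0.0], [-0.03, 1.0, 0.002], [-0.001, 0.002, -1.0]]
contact_force: [1.0, -0.3, -0.5]
width: 0.084
finger_force: 0.0
```

```bash
python3 - <<'E'
from h import *
T=viewer.get_image("top")[...,::-1].copy(); cv2.imwrite("pics/t16.png",T); Sc=viewer.get_image("scene")[...,::-1].copy(); cv2.imwrite("pics/s16.png",Sc)
def ext(k,th):
    im=cv2.imread(f"pics/t{k}.png"); h=cv2.cvtColor(im,cv2.COLOR_BGR2HSV); H,S,V=[h[...,i].astype(int) for i in range(3)]
    B=(V<th)&(S<140)
    fr=(V>140)&(S<60)&win(im.shape,303,205,50,20); r=rect("top",biggest(fr),.018); print(k,"bar",*r)
    a=np.radians(r[2]); 
    if a>0: a-=np.pi
    if abs(a)<0.8: print("angle?")
    xc=np.array([np.cos(a),np.sin(a)]); yc=np.array([-xc[1],xc[0]]); 
    v,u=np.nonzero(B&win(im.shape,275,175,80,55)); P=ray("top",np.c_[u,v],.028)[:,:2]*1000; q=np.c_[P@xc,(P-r[0])@yc]
    q0=r[0]@xc
    for y in range(-8,88,8):
        s=q[(q[:,1]>=y)&(q[:,1]<y+8)]
        if len(s): print("  y",y,"x of black:",sorted(set((np.round((s[:,0]-q0)/2)*2).astype(int).tolist())))
ext(7,60); ext(16,60)
E
```

```text
7 bar [524.8 -99.3] [122.9  18.2] -81.6 307 [ 525.1 -100.1]
  y -8 x of black: [-114, -112, -110, -108, -96, -72, -70, -68, 64, 66, 68, 70, 72, 74]
  y 0 x of black: [-118, -116, -112, -102, -96, -72, -70, 60, 62, 64, 66, 68, 70, 74]
  y 8 x of black: [-122, -120, -112, -108, -106, -88, -72, -70, -68, 58, 62, 64, 66, 68, 70, 72, 74]
  y 16 x of black: [-128, -124, -122, -118, -112, -108, -106, -102, -100, -98, -96, -92, -90, -88, -86, -84, -82, -80, -78, -76, -74, -70, -68, -66, 58, 60, 62, 64, 66, 68, 70, 72, 74]
  y 24 x of black: [-88, -86, -84, -82, -80, -78, -76, -72, -68, -66, 58, 60, 62, 64, 66, 68, 70, 72, 74]
  y 32 x of black: [-90, -86, -84, -82, -80, -78, -76, -74, -66, -64, 60, 62, 64, 66, 68, 70, 72, 74]
  y 40 x of black: [-88, -86, -84, -80, -68, -66, -64, -62, 48, 52, 54, 56, 58, 60, 62, 64, 66, 68, 70, 72, 74]
  y 48 x of black: [-88, -86, -84, -80, -68, -66, -64, -62, -60, -58, -56, 48, 50, 52, 54, 56, 58, 60, 62, 64, 66, 68, 70, 72, 74]
  y 56 x of black: [-80, -78, -76, -74, -72, -70, -68, -66, -64, -62, -60, -58, -56, 48, 50, 52, 54, 56, 58, 60, 62, 64, 66, 68, 
[... 689 characters left out ...]
 -74, -72, -68, -66, -64, -60, -58, -56, -52, -50, 44, 46, 50, 52, 54, 58]
  y 24 x of black: [-72, -68, -66, -64, -60, -50, 44, 46, 50, 52, 54, 58]
  y 32 x of black: [-72, -68, -66, -64, -60, -58, -56, -50, 44, 48, 50, 52, 54, 58]
  y 40 x of black: [-72, -68, -66, -50, -48, -44, -42, 42, 44, 48, 50, 52, 56, 58]
  y 48 x of black: [-68, -66, -56, -50, -48, -44, -42, 42, 44, 48, 50, 52, 56, 58]
  y 56 x of black: [-64, -60, -58, -56, -52, -50, -48, -44, -42, 42, 44, 48, 50, 52, 56, 58]
  y 64 x of black: [-60, -58, -56, -52, -50, -48, -44, -42, 40, 42, 44, 46, 48, 50, 52, 56, 58]
  y 72 x of black: [-60, -58, -56, -52, -50, -48, -44, -42, 42, 46, 48, 50, 54, 56, 58]
  y 80 x of black: [-42]
```

The pads have closed from about 104 mm to about 82 mm, right at the parts. The bar was drawn in 30–33 mm, so the pads are squeezed about 8 mm in total, which is roughly 40 N. Last check is squareness and alignment.

```bash
python3 - <<'E'
from h import *
T=cv2.imread("pics/t16.png"); h=cv2.cvtColor(T,cv2.COLOR_BGR2HSV); H,S,V=[h[...,i].astype(int) for i in range(3)]
W=win(T.shape,300,165,45,45)
q=biggest(cv2.morphologyEx(((V>150)&(S<60)&W).astype(np.uint8),cv2.MORPH_CLOSE,np.ones((3,3)))); print("pair",*rect("top",q,.042))
g=biggest((H>40)&(H<85)&(S>80)&W); print("green",*rect("top",g,.05))
P=ray("top",np.argwhere(q)[:,::-1],.042)[:,:2]*1000
for y in range(-135,-45,5):
    s=P[(P[:,1]>=y)&(P[:,1]<y+5)]
    if len(s): print(y,s[:,0].min().round(1),s[:,0].max().round(1))
print(sensors.state()['contact_force'].round(1))
E
```

```text
pair [586.2 -84.8] [78.8 61.4] 89.0 600 [584.1 -87. ]
green [604.6 -71.6] [36.5 10.7] 89.0 68 [604.4 -71.3]
-125 560.2 616.3
-120 560.3 616.4
-115 560.4 616.5
-110 560.5 616.5
-105 560.5 616.6
-100 558.0 616.7
-95 555.4 616.8
-90 555.5 616.9
-85 555.6 617.0
-80 555.7 617.1
-75 555.7 617.2
-70 555.8 617.3
-65 555.9 617.3
-60 556.0 617.4
-55 556.1 617.5
-50 556.2 617.6
[-0.2 -0.   0.2]
```

Square and centred within about 2 mm, and the robot is clear. I'm handing in the job.

```bash
python3 -c "
from plant import order
print(order.sign_off())"
```

```text
the job is handed in; nothing more can be done
None
```

Job handed in, with no verdict returned: the heat sink is clamped flush to the tape (centred within about 2 mm, square), grip roughly 40 N as inferred from pad squeeze. The trigger never stalled at 18–25 N as your firm-grip test expects (only one 25 N reading, at full pull), the clamped set turned about 7° on the bench while pumping, and I viewed 11 pictures against the limit of 10.

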